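Recover the dropped block and pack the therapy block board

ROBOT

A 6-joint arm with a two-finger parallel gripper is mounted at the origin on the work surface. World frame = base frame: x ahead of the robot, y to its left, z up, the work surface at z = 0. Lengths are in mm, angles in rad, forces in N, time in s.
With the tool pointing down it reaches from about 350 to 875 mm from the base axis. Payload 4.2 kg.
Tool frame: the origin (TCP) lies midway between the tips of the shut fingers; the grasp point (between the pads) lies 19 mm behind it (arm.grip_depth is the distance from the TCP to the grasp point, in mm); z points along the fingers, x is the direction in which the jaws open and shut, and the axes are right-handed (so a half turn about z gives the same grasp; the last joint's range is limited). The gripper opens to 85 mm and grips with 20 to 120 N. Pads are 22 mm wide; open, the fingers measure 114 mm over their backs; the gripper's body (76 mm by 85 mm) begins 54 mm behind the grasp point. The pads swing forward as they close: fully open they stand 13 mm farther back than shut.
Start: joints at [-1.072, 0.385, 0.008, 0, -1.194, -0.259], TCP at [148.46, -607.09, 231.312] pointing down, gripper open.
Joint ranges: [-3.14, 3.14], [-1.21, 2.06], [-1.07, 1.41], [-3.16, 2.05], [-2.99, -0.16], [-3.1, 3.1]. Speed limits (rad/s): [2.79, 2.79, 3.14, 3.14, 3.14, 3.14].

INTERFACE

Orientations are given as a unit quaternion [x, y, z, w].
In Python, from bench import arm, eyes, find_in, silhouettes gives the robot as it stands. The module is installed in compiled form; this text tells all that it offers.
- The arm moves only by the tool play_rows, never from a script. Its arguments are lists of equal length, an entry for each row: "offset": the shift along the world's x, y, z in mm, a list of three; "turn": the turn about the world's z in rad. In form: {"offset": [[x, y, z], ...], "turn": [turn, ...]}. A call has 1 to 12 rows; each row shifts and turns the pose as measured when the row begins; what a row does not reach is not made up. A row lasts 1/10 s, in which the tool goes at most 50 mm and 8.59 degrees, less where a joint would pass 70% of its speed; a pose out of reach is approached as far as the arm can. A call is refused whole if a number of a shift passes 50 or a number of a turn 0.15, either way. A call with a gripper value outside its range is refused whole. "grip" is the gripper's target within -1 to 1 (fully open at 1, half-way at 0, shut at -1), set as the call begins (left out, the last holds). The fingers move at their own pace and stop on an object; the grip force is fixed at half the most. Time passes only in rows, so rows that do not move let the fingers close. It gives the time, the measured TCP pose, the force and the opening at its end, in the units of the state.
- arm.read_state(): the state, without advancing time (a new reading comes with each control period).
- eyes.get_image(name): name is "side" or "top" or "wrist"; returns (picture, depth): 384x512x3 uint8, red, green, blue; 384x512 float32, mm along the optical axis (not along the pixel's ray), 0 where there is no reading.
- eyes.camera_params(name): a dict with "camera_matrix" (3x3 intrinsics, pixels), "camera_from_world" (4x4, takes a point from world to camera coordinates). Camera axes: x right, y down, z forward; pixel columns grow to the right and rows downward; lengths in mm; the calibration is good to about 2 mm. The wrist camera is an equidistant fisheye: a pixel r from the principal point sees the ray r / f radians off the axis. A picture is of the moment at which its call begins: read the wrist's pose just before it. camera_params takes no time and is no camera call; for the wrist camera it gives the pose at the moment of the call.
- arm.job_done(): hands the job in, once; it reports no verdict.
Trained networks look in the newest picture that a camera, given by its name, has taken for a name from the list of things; names that differ only in an ending like _2 or _b are one class to them, and where a whole thing is asked for, a point or a joint stands for the part that bears it (a point fixed in the world has none). Each returns a list of dicts, best first, with "score" (0 to 1); they miss things now and then, are a little off and sometimes report something else, mostly with a low value. They report only what shows in the picture. A call takes as long as a camera call. They do not tell look-alikes from the thing itself.
- find_in(camera, query): "bbox" ([centre column, centre row, width, height] in pixels, round what is visible of it).
- silhouettes(camera, query): "mask" (384x512 bool, what is visible of it) and "bbox" ([centre column, centre row, width, height] in pixels, round what is visible of it).
The state is a dict: "clock": time; "joints": joint angles; "joint_vel": joint speeds; "joint_efforts": joint torques, N m; "position": TCP position; "ee_rot": TCP orientation; "contact_force": force on the tool from outside, world axes, zero at the start; "wrist_torque": the same for the moment, N m; "gripper_width": finger opening in mm.
Only numpy, scipy, OpenCV 4.12 (cv2) and the standard library are available. Lean on these libraries where they do the work, as an engineer would, in place of code of your own. Each camera call takes 0.05 s, during which the arm holds its last target. There are 200 camera calls.

TASK

The square block of the hand-therapy set has been dropped into the gap between the two drawer cases: draw it out through the gap's open end with the bent hook, never touching it with the gripper while it is in the gap, and stand the hook back on its cork mat with both feet on it. Pack the carrying board in its engraved pinwheel pattern: the square block in the middle outline and every long block that is there lying squarely in an oblong outline of its own, all upright and flat on the board. Leave the dish, the rivet board and the cup where they are.

Things in the scene. Friction and masses are not known exactly. Their poses are not given: they have to be found in the camera images.
- gap_mouth (a point): Middle of the mouth of the gap between the two fixed brown wooden drawer cases, at table height. y points into the gap, x across it. The gap is 58 wide, 160 deep (closed behind by a board), 130 high, open at the top and the mouth; its floor is the table. The case on the +x side is 100 wide, that on the -x side 80.
- key_mid (a point): Loose square block of pale wood, 0.09 kg nominal: body 42 x 42 x 24 high, on top a centred upright grip fin 14 thick (y) x 30 long (x) x 30 high; 54 high in all. Point: its centre, 27 above its underside; z up. At the start it stands upright on the table in the gap, its centre 60 to 95 in from the mouth, its sides nearly parallel with the gap's.
- hook_grip (a point): Bent steel draw hook, 0.16 kg, standing free on its mat. Point: in its dark wooden grip, 96 above its underside; x from grip to toe, z up. The grip is an upright prism 34 (x) x 16 (y) x 50 high, 66 to 116 above the underside. From the grip's foot an 8 mm rod runs level along x for 170 (axis 66 above the underside), then bends down to the toe.
- hook_heel (a point): Underside of the hook's heel, a cross foot 60 wide (along the hook's y) at the end of a rod right below the grip. The hook stands stably on heel and toe.
- hook_toe (a point): Underside of the hook's toe, 170 along the hook's x from the heel: a cross foot 32 wide (along y), 8 thick, at the end of the downward bend.
- mat: Brown cork mat fixed to the table, 240 (its x) x 90 (y) x 3 thick; origin at the centre of its underside. The hook's parking place.
- place_mid (a point): Centre of the square middle outline on the carrying board: the middle of the board's top; axes are the board's. The fixed plywood board is 164 x 164 x 12 thick. Dark engraved outlines make a pinwheel: four oblongs (92 x 45) round the square one (45 x 45). Blocks lying exactly in them leave 5 between each other.
- place1 (a point): Centre of an oblong outline on the board's top, its long side along the board's x axis.
- place2 (a point): Centre of an oblong outline on the board's top, its long side along the board's y axis.
- place3 (a point): Centre of an oblong outline on the board's top, its long side along the board's x axis.
- place4 (a point): Centre of an oblong outline on the board's top, its long side along the board's y axis.
- long1_mid (a point): Loose long block of pale wood, 0.14 kg nominal, upright on the table: body 89 (x) x 42 (y) x 24 high, on top a centred upright grip fin 14 thick (y) x 34 long (x) x 30 high; 54 high in all. Point: its centre, 27 above its underside; x along its length, z up. Two to four such blocks are present; an absent one reads None.
- long2_mid (a point): Another long block just like long1 (may be absent); the same point and axes.
- long3_mid (a point): Another long block just like long1 (may be absent); the same point and axes.
- long4_mid (a point): Another long block just like long1 (may be absent); the same point and axes.
- dish: Bystander: clear shallow dish of steel rivets, 92 across, 16 high; origin at its underside.
- rivet_board: Bystander: wooden bar with rivets in it, 55 x 260 x 30; origin at its underside.
- cup: Bystander: white plastic cup, 72 across, 85 high; origin at its underside.
- key: The same square block; this origin is the centre of its underside.
There are look-alikes about, which are no part of the job. Leave any pink or purple look-alike of the part that bears long1_mid alone. Leave any yellow look-alike of the part that bears long2_mid alone.

How it is judged (in metres and radians):
On the way:
1. the square block is drawn clear out of the mouth of the gap (y of key_mid in the frame of gap_mouth below -0.03 m), for 0.2 s.
At the end, for the whole second after the job is handed in: Every block lies flat on the board in an outline of its own, the square one in the middle: within 9 mm, 0.13 rad (square 0.15), height within 5 mm, tilt under 0.08 rad; the hook stands upright (0.1 rad), heel and toe on the mat ((horizontal distance between key_mid and place_mid below 0.009 m and (angle between the x axis of key_mid and the x axis of place_mid, either way round below 0.15 rad or angle between the x axis of key_mid and the y axis of place_mid, either way round below 0.15 rad)) and z of key_mid in the frame of place_mid between 0.022 and 0.032 m and angle between each of key_mid, long1_mid, long2_mid, long3_mid, long4_mid's own z axis and vertical below 0.08 rad and ((horizontal distance between long1_mid and place1 below 0.009 m and angle between the x axis of long1_mid and the x axis of place_mid, either way round below 0.13 rad) or (horizontal distance between long1_mid and place2 below 0.009 m and angle between the x axis of long1_mid and the y axis of place_mid, either way round below 0.13 rad) or (horizontal distance between long1_mid and place3 below 0.009 m and angle between the x axis of long1_mid and the x axis of place_mid, either way round below 0.13 rad) or (horizontal distance between long1_mid and place4 below 0.009 m and angle between the x axis of long1_mid and the y axis of place_mid, either way round below 0.13 rad)) and z of long1_mid in the frame of place_mid between 0.022 and 0.032 m and ((horizontal distance between long2_mid and place1 below 0.009 m and angle between the x axis of long2_mid and the x axis of place_mid, either way round below 0.13 rad) or (horizontal distance between long2_mid and place2 below 0.009 m and angle between the x axis of long2_mid and the y axis of place_mid, either way round below 0.13 rad) or (horizontal distance between long2_mid and place3 below 0.009 m and angle between the x axis of long2_mid and the x axis of place_mid, either way round below 0.13 rad) or (horizontal distance between long2_mid and place4 below 0.009 m and angle between the x axis of long2_mid and the y axis of place_mid, either way round below 0.13 rad)) and z of long2_mid in the frame of place_mid between 0.022 and 0.032 m and ((horizontal distance between long3_mid and place1 below 0.009 m and angle between the x axis of long3_mid and the x axis of place_mid, either way round below 0.13 rad) or (horizontal distance between long3_mid and place2 below 0.009 m and angle between the x axis of long3_mid and the y axis of place_mid, either way round below 0.13 rad) or (horizontal distance between long3_mid and place3 below 0.009 m and angle between the x axis of long3_mid and the x axis of place_mid, either way round below 0.13 rad) or (horizontal distance between long3_mid and place4 below 0.009 m and angle between the x axis of long3_mid and the y axis of place_mid, either way round below 0.13 rad)) and z of long3_mid in the frame of place_mid between 0.022 and 0.032 m and ((horizontal distance between long4_mid and place1 below 0.009 m and angle between the x axis of long4_mid and the x axis of place_mid, either way round below 0.13 rad) or (horizontal distance between long4_mid and place2 below 0.009 m and angle between the x axis of long4_mid and the y axis of place_mid, either way round below 0.13 rad) or (horizontal distance between long4_mid and place3 below 0.009 m and angle between the x axis of long4_mid and the x axis of place_mid, either way round below 0.13 rad) or (horizontal distance between long4_mid and place4 below 0.009 m and angle between the x axis of long4_mid and the y axis of place_mid, either way round below 0.13 rad)) and z of long4_mid in the frame of place_mid between 0.022 and 0.032 m and x of hook_heel in the frame of mat between -0.122 and 0.122 m and y of hook_heel in the frame of mat between -0.047 and 0.047 m and x of hook_toe in the frame of mat between -0.122 and 0.122 m and y of hook_toe in the frame of mat between -0.047 and 0.047 m and angle between hook_grip's own z axis and vertical below 0.1 rad); the robot touches nothing.
It fails at once if the gripper's fingers touch the square block while it is still in the gap (y of key_mid in the frame of gap_mouth above -0.01 m and contact force between the fingers and key above 0.5 N).
It fails at once if the dish is displaced by more than 4 cm (distance of dish from where it was at the start of the episode above 0.04 m).
It fails at once if the rivet board is displaced by more than 4 cm (distance of rivet_board from where it was at the start of the episode above 0.04 m).
It fails at once if the cup is displaced by more than 4 cm (distance of cup from where it was at the start of the episode above 0.04 m).
Of long1, long2, long3, long4 only 2 to 4 are there at a start; the rules pass over those that are not, and their reading is None.
At some moment in a run one of long1, long2, long3, long4 may be knocked a few centimetres aside while the robot is not near it.
It also fails if it takes over 210 s, if anything falls off the work surface, if the arm or the gripper's body presses on something with over 40 N, if the wrist force passes 120 N, or if a joint passes its speed limit or range.

## Working session

There is one attempt and no reset: what is moved stays moved. The work goes in short steps, Python scripts to look and compute and a tool call to move; the robot and the scene stay as the last step left them, time stands still between calls to the robot, and variables do not carry over. Pictures are saved under pics/ and viewed, on a budget of 14 in all, crops included, one or two more only if the job needs it, and the job is handed in when it is done.

Besides the shell and the picture viewer there is one more tool, called after ">>>" by a JSON object that holds its "op" and its "data". play_rows: Moves the arm, as the interface text tells. Its arguments: {"type":"object","properties":{"offset":{"type":"array","items":{"type":"array","items":{"type":"number"}}},"turn":{"type":"array","items":{"type":"number"}},"grip":{"type":"number"}},"required":["offset","turn"]}

```bash
mkdir -p pics
cat > h.py <<'E'
import numpy as np, cv2
from bench import arm, eyes, find_in, silhouettes
def snap(c,fn=None):
    P=eyes.camera_params(c); im,d=eyes.get_image(c)
    if fn: cv2.imwrite('pics/'+fn,im[:,:,::-1])
    return im,d,P
def cloud(d,P,c):
    K=P['camera_matrix'];T=np.linalg.inv(P['camera_from_world'])
    v,u=np.mgrid[:384,:512].astype(float)
    x=(u-K[0,2])/K[0,0];y=(v-K[1,2])/K[1,1]
    if c=='wrist':
        r=np.hypot(x,y);s=np.where(r>1e-6,np.tan(np.minimum(r,1.5))/np.maximum(r,1e-6),1);x=x*s;y=y*s
    p=np.stack([x*d,y*d,d,np.ones_like(d)],-1)@T.T
    return p[...,:3]
def proj(p,P):
    q=P['camera_from_world']@np.r_[p,1];k=P['camera_matrix']@(q[:3]/q[2]);return k[:2]
E
python3 - <<'E'
from h import *
print(arm.read_state())
for c in ['top','side']:
    im,d,P=snap(c,c+'0.png'); X=cloud(d,P,c); np.savez('/tmp/'+c,im=im,d=d,X=X)
    print(c,P['camera_matrix'].tolist(),np.linalg.inv(P['camera_from_world'])[:3].round(2).tolist())
    for q in ['long1_mid','key','hook_grip','mat','place_mid','dish','rivet_board','cup']:
        for r in silhouettes(c,q)[:6]:
            if r['score']<.2: continue
            m=r['mask']&(d>0); pts=X[m]
            if len(pts)<5: continue
            (cx,cy),wh,a=cv2.minAreaRect(pts[:,:2].astype(np.float32))
            print(q,round(r['score'],2),np.round(r['bbox']),len(pts),'med',np.median(pts,0).round(),'rect',np.round([cx,cy,*wh,a]),'zmax',np.percentile(pts[:,2],95).round())
E
python3 -c "
import cv2,numpy as np
a=cv2.imread('pics/top0.png');cv2.imwrite('pics/a0.png',cv2.resize(a,(800,600)))"
```

```text
{'clock': 0.0, 'joints': array([-1.07239954e+00,  3.85559485e-01,  6.60604217e-03, -5.02484200e-04,
       -1.19398952e+00, -2.58640006e-01]), 'joint_vel': array([ 2.34668982e-03,  7.30705209e-04, -1.60264000e-03,  6.46026599e-04,
        5.93421062e-05, -1.03251454e-04]), 'joint_efforts': array([ 2.41369780e-04, -3.92288804e+01,  1.88405871e+01,  4.18621168e+00,
       -4.56518479e-03,  7.68489656e-06]), 'position': array([ 148.31824375, -606.53833165,  230.21155368]), 'ee_rot': array([ 6.17540607e-01,  7.86538233e-01,  6.39212531e-04, -8.93277062e-04]), 'contact_force': array([-0.06262601,  1.70629342,  0.17300264]), 'wrist_torque': array([ 0.03909148, -0.00139915, -0.01851416]), 'gripper_width': 85.54130559329202}
top [[438.2621697825312, 0.0, 258.5264187017104], [0.0, 438.2621697825312, 188.67521182318], [0.0, 0.0, 1.0]] [[-0.03, -0.98, 0.2, 339.74], [-1.0, 0.03, 0.02, -90.61], [-0.02, -0.2, -0.98, 1082.42]]
long1_mid 0.9 [391. 110.  33.  38.] 572 med [ 741. -411.   25.] rect [ 749. -417.   41.   91.   55.] zmax 55.0
long1_mid 0.87 [414. 157.  24.  38.] 703 med [ 615. -460.   25.
[... 2229 characters left out ...]
d [789. 116.   6.] rect [729. 143.  91. 231.  69.] zmax 15.0
hook_grip 0.57 [284. 219.  61.  71.] 528 med [ 419. -100.   71.] rect [442. -65. 217.  82.  84.] zmax 118.0
mat 0.67 [277. 238.  85.  67.] 2125 med [419. -29.   2.] rect [424. -44. 241.  91.  90.] zmax 5.0
place_mid 0.61 [260. 190.  78.  50.] 2181 med [ 587. -128.   11.] rect [ 595. -137.  164.  170.   15.] zmax 14.0
dish 0.66 [148. 199.  36.  22.] 501 med [789. 114.   6.] rect [741. 151.  89. 215.  53.] zmax 15.0
rivet_board 0.59 [220. 163.  75.  51.] 1370 med [ 754. -115.   28.] rect [ 779. -110.  126.  306.   12.] zmax 33.0
cup 0.68 [370. 196.   9.  29.] 146 med [ 329. -278.   68.] rect [ 282. -199.   16.  481.   30.] zmax 275.0
```

View pics/a0.png

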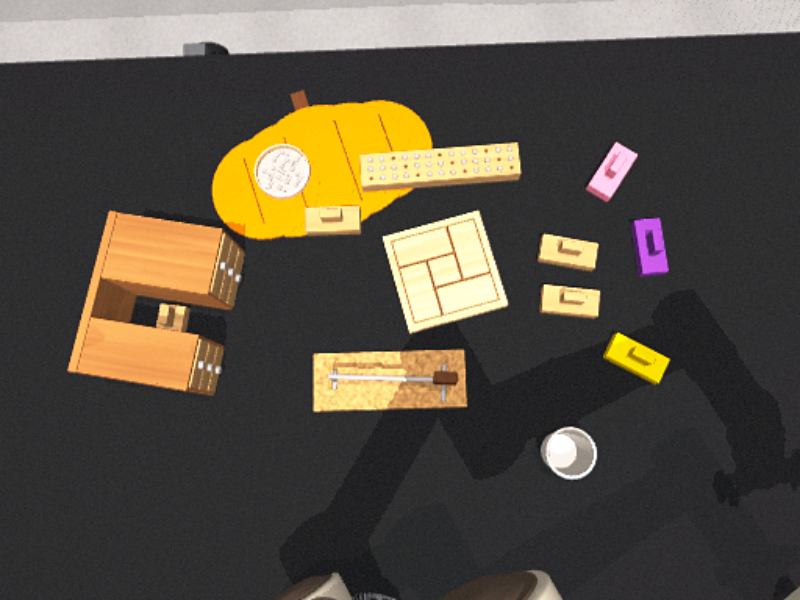

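View pics/side0.png

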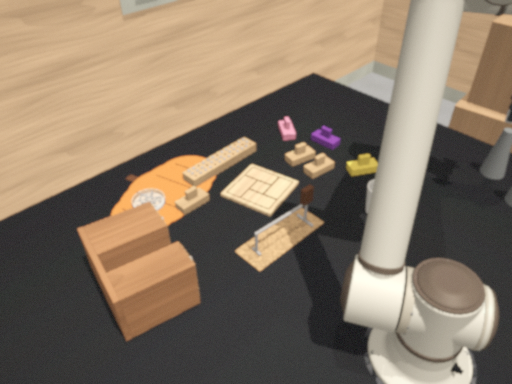

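Side view: the grip stands at (307,192), the board around (260,190), and both drawer cases open towards the right. In the top view (800x600) the pale wood candidates are long blocks at (568,252), (570,300) and (332,220), and the square block in the gap at (170,317). The look-alikes are pink (612,172), purple (650,246) and yellow (637,358), which I leave alone. The hook's grip is at (445,378) and its toe at (334,378). The network's low-score "long" hits on the dish and board are false.

```bash
cat >> h.py <<'E'
def rect(p):
    (cx,cy),(w,h),a=cv2.minAreaRect(np.asarray(p[:,:2],np.float32))
    if h>w: w,h,a=h,w,a+90
    return np.array([cx,cy,w,h,(a+90)%180-90])
def comps(mask,X,lo,hi,minn=15):
    m=(mask&(X[...,2]>lo)&(X[...,2]<hi)).astype(np.uint8)
    n,l,s,c=cv2.connectedComponentsWithStats(m)
    return [(X[l==i],c[i],l==i) for i in range(1,n) if s[i,4]>=minn]
def state():
    s=arm.read_state();x,y,z,w=s['ee_rot']
    yaw=np.degrees(np.arctan2(2*(x*y+z*w),1-2*(y*y+z*z)))
    print('t %.1f pos %s yaw %.1f j6 %.2f F %s w %.1f'%(s['clock'],s['position'].round(1),yaw,s['joints'][5],s['contact_force'].round(1),s['gripper_width']))
    return s,yaw
E
python3 - <<'E'
from h import *
z=np.load('/tmp/top.npz');X=z['X'];d=z['d'];im=z['im'];ok=(d>0)&(X[...,0]>250)&(X[...,0]<900)
hsv=cv2.cvtColor(im,cv2.COLOR_RGB2HSV)
print('tops');
for p,c,m in comps(ok,X,48,60): print(c.round(),len(p),rect(p).round(1),p.mean(0).round(1),np.median(hsv[m],0))
print('bodies')
for p,c,m in comps(ok,X,18,30,40): print(c.round(),len(p),rect(p).round(1),p.mean(0).round(1),np.median(hsv[m],0))
print('board')
for p,c,m in comps(ok,X,8,16,800): print(c.round(),len(p),rect(p).round(1),p.mean(0).round(1))
print('case')
for p,c,m in comps(ok,X,120,140,400): print(c.round(),len(p),rect(p).round(1),p.mean(0).round(1),cv2.convexHull(p[:,:2].astype(np.float32)).shape)
print('hook')
r=(X[...,0]>370)&(X[...,0]<475)&(X[...,1]>-200)&(X[...,1]<100)
for lo,hi in((100,130),(55,80),(8,40)):
  for p,c,m in comps(ok&r,X,lo,hi,4): print(lo,c.round(),len(p),rect(p).round(1),p.mean(0).round(1))
print('mat')
for p,c,m in comps(ok&r,X,1,6,400): print(rect(p).round(1))
# case edges: rows of case top
m=ok&(X[...,2]>120)&(X[...,2]<140)&(X[...,1]>150)
for y0 in range(180,400,15):
    q=np.sort(X[m&(abs(X[...,1]-y0)<3)][:,0])
    if len(q): 
        g=np.where(np.diff(q)>15)[0]; print(y0,q[0].round(),[(q[i].round(),q[i+1].round()) for i in g],q[-1].round())
E
```

```text
tops
[395. 104.] 77 [ 749.2 -417.    34.8   13.6  -34.6] [ 748.  -416.3   54.2] [160.  45. 255.]
[211. 136.] 83 [682.9  40.4  34.9  15.3 -85.7] [681.9  40.2  53.6] [ 26.  97. 255.]
[420. 154.] 91 [ 619.4 -465.8   33.4   15.1    4.1] [ 619.3 -465.2   54. ] [143. 158. 235.]
[366. 157.] 90 [ 615.7 -335.5   33.8   14.8   76.9] [ 615.3 -335.    54. ] [ 25.  97. 255.]
[150. 164.] 21 [617.5 189.1  39.5   4.   -7.8] [616.5 189.4  55.2] [ 15. 134. 120.]
[145. 186.] 29 [561.3 201.4  45.    9.8 -25.8] [560.5 201.2  54.1] [ 15. 137. 121.]
[ 76. 194.] 54 [547.6 367.   50.1   7.8 -12.7] [548.1 368.   54. ] [ 13. 164. 108.]
[367. 189.] 88 [ 535.9 -331.9   33.3   14.3   81.3] [ 535.8 -331.4   53.9] [ 26.   96.5 255. ]
[105. 201.] 80 [528.3 297.3  29.4  15.5 -10. ] [528.2 297.   53. ] [ 16.  130.5 231.5]
[136. 225.] 21 [466.6 218.6  31.3   3.6  -3.7] [468.3 219.   53.1] [ 15. 136. 115.]
[412. 227.] 94 [ 443.  -428.    34.1   13.3   63.1] [ 442.8 -428.    54. ] [ 27. 255. 250.]
[132. 245.] 22 [421.6 227.5  31.9   4.  -15.9] [420.6 228.1  54.5] [ 15.  138.  121.5]
[372. 292.] 47 [ 298.9 -320.5   56.5  
[... 2006 characters left out ...]
8.2 -128.    11.2]
mat
[422.5 -45.2 290.2 105.   90. ]
195 573.0 [] 639.0
210 542.0 [] 641.0
225 418.0 [(np.float64(486.0), np.float64(544.0))] 644.0
240 407.0 [(np.float64(489.0), np.float64(548.0))] 648.0
255 410.0 [(np.float64(491.0), np.float64(550.0))] 650.0
270 414.0 [(np.float64(494.0), np.float64(553.0))] 654.0
285 417.0 [(np.float64(497.0), np.float64(557.0))] 656.0
300 420.0 [(np.float64(500.0), np.float64(559.0))] 659.0
315 422.0 [(np.float64(502.0), np.float64(562.0))] 662.0
330 425.0 [(np.float64(505.0), np.float64(564.0))] 666.0
345 428.0 [(np.float64(508.0), np.float64(568.0))] 670.0
360 433.0 [(np.float64(511.0), np.float64(569.0))] 658.0
375 435.0 [] 587.0
390 438.0 [] 518.0
```

>>> {"op": "play_rows", "data": {"offset": [[22, 40, 0], [22, 40, 0], [22, 40, 0], [22, 40, 0], [22, 40, 0], [22, 40, 0], [22, 40, 0], [22, 40, 0], [22, 40, 0], [22, 40, 0], [22, 40, 0], [22, 40, 0]], "turn": [0.106, 0.106, 0.106, 0.106, 0.106, 0.106, 0.106, 0.106, 0.106, 0.106, 0.106, 0.106], "grip": 0.0}}

```text
clock: 2.1
position: [416.7, -113.0, 232.4]
ee_rot: [0.008, 1.0, -0.001, 0.005]
contact_force: [1.3, -1.1, -0.9]
gripper_width: 42.7
```

Run:
```python
from h import *
s,yaw=state()
im,d,P=snap('wrist','w1.png');X=cloud(d,P,'wrist')
print(P['camera_matrix'].tolist(),np.linalg.inv(P['camera_from_world'])[:3].round(2).tolist())
r=(X[...,0]>370)&(X[...,0]<475)&(X[...,1]>-200)&(X[...,1]<100)&(d>0)
for lo,hi in((100,130),(55,80),(7,25)):
  for p,c,m in comps(r,X,lo,hi,8): print(lo,c.round(),len(p),rect(p).round(1),p.mean(0).round(1))
print(proj([414.5,-129,118],P))
```

```text
t 2.1 pos [ 416.7 -113.   232.4] yaw 179.1 j6 -0.13 F [ 1.3 -1.1 -0.9] w 42.7
[[297.3186396354542, 0.0, 254.04089898070043], [0.0, 297.3186396354542, 191.48331752543774], [0.0, 0.0, 1.0]] [[-1.0, 0.01, 0.01, 413.48], [0.02, 0.97, 0.26, -179.5], [-0.01, 0.26, -0.97, 374.79]]
100 [256. 169.] 686 [ 415.1 -129.    34.7   16.    86.6] [ 415.2 -130.3  117.8]
55 [256. 146.] 14 [ 414.5 -145.8   13.1    1.    -3.7] [ 414.5 -146.    75.6]
55 [253. 244.] 806 [421.  -28.6 144.3   8.2  86.4] [420.7 -34.3  72. ]
7 [241. 153.] 97 [ 434.8 -130.3   18.8    7.8   -1.4] [ 434.4 -130.8    9.7]
7 [272. 154.] 91 [ 395.7 -128.5   17.5    7.5   -0.7] [ 396.2 -128.3    9.9]
7 [244. 274.] 45 [435.8  39.5  10.1   7.5  -1.1] [435.4  38.9   9.8]
7 [258. 274.] 37 [ 4.152e+02  4.120e+01  8.500e+00  8.300e+00 -3.000e-01] [415.5  40.4   9.9]
[256.77034254 170.78464201]
```

View pics/w1.png

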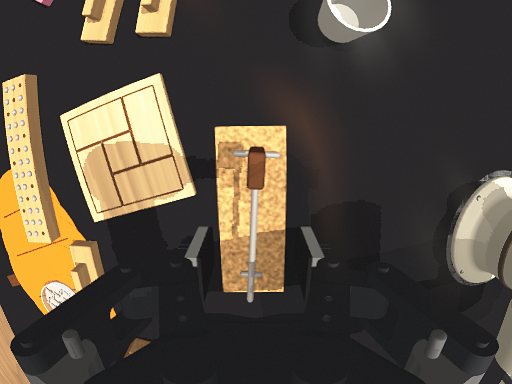

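The wrist view shows the dark grip at (257,168) and the rod running down to the toe at about (250,275). Its position agrees with the top camera to within 1 mm.

>>> {"op": "play_rows", "data": {"offset": [[-1, -8, -30], [-1, -8, -40], [0, 0, -40], [0, 0, -20], [0, 0, 0]], "turn": [-0.02, -0.02, 0, 0, 0]}}

```text
clock: 2.65
position: [422.3, -121.4, 102.0]
ee_rot: [0.019, 1.0, -0.0, 0.012]
contact_force: [-0.5, -0.5, -0.1]
gripper_width: 42.8
```

```bash
python3 -c "
from h import *
state()"
```

```text
t 2.6 pos [ 422.3 -121.4  102. ] yaw 177.8 j6 -0.14 F [-0.5 -0.5 -0.1] w 42.8
```

>>> {"op": "play_rows", "data": {"offset": [[-7, -8, 0], [0, 0, -10], [0, 0, -12], [0, 0, 0]], "turn": [-0.02, 0, 0, 0]}}

```text
clock: 3.05
position: [417.5, -130.6, 82.7]
ee_rot: [0.03, 0.999, -0.0, 0.016]
contact_force: [0.3, 0.1, 0.1]
gripper_width: 42.6
```

>>> {"op": "play_rows", "data": {"offset": [[-3, 1, -2], [0, 0, 0], [0, 0, 0]], "turn": [0, 0, 0]}}

```text
clock: 3.35
position: [415.8, -129.8, 82.7]
ee_rot: [0.03, 0.999, -0.0, 0.019]
contact_force: [0.5, 0.2, -0.2]
gripper_width: 42.5
```

```bash
cat >> h.py <<'E'
def tilt():
    s=arm.read_state()
    from scipy.spatial.transform import Rotation as R
    zz=R.from_quat(s['ee_rot']).as_matrix()[:,2]; print('toolz',zz.round(4),'joints',s['joints'].round(3))
E
python3 -c "
from h import *
state();tilt()"
```

```text
t 3.4 pos [ 415.8 -129.8   82.7] yaw 176.5 j6 -0.14 F [ 0.5  0.2 -0.2] w 42.5
toolz [ 0.037  -0.0015 -0.9993] joints [ 0.076  0.234 -0.667  0.007 -0.633 -0.143]
```

>>> {"op": "play_rows", "data": {"offset": [[0, 0, 0], [0, 0, 0], [0, 0, 0], [0, 0, 0], [0, 0, 0], [0, 0, 0]], "turn": [0, 0, 0, 0, 0, 0]}}

```text
clock: 3.95
position: [416.7, -129.6, 83.7]
ee_rot: [0.03, 0.999, -0.0, 0.02]
contact_force: [0.2, 0.6, -0.2]
gripper_width: 42.5
```

```bash
python3 -c "
from h import *
state();tilt()"
```

```text
t 4.0 pos [ 416.7 -129.6   83.7] yaw 176.5 j6 -0.14 F [ 0.2  0.6 -0.2] w 42.5
toolz [ 0.0395 -0.0014 -0.9992] joints [ 0.077  0.232 -0.666  0.008 -0.634 -0.143]
```

>>> {"op": "play_rows", "data": {"offset": [[-3, 0, -2], [0, 0, 0], [0, 0, 0], [0, 0, 0], [0, 0, 0]], "turn": [0, 0, 0, 0, 0], "grip": -1}}

```text
clock: 4.45
position: [413.7, -129.7, 81.7]
ee_rot: [0.03, 0.999, -0.0, 0.02]
contact_force: [0.7, -0.5, 1.3]
gripper_width: 15.9
```

>>> {"op": "play_rows", "data": {"offset": [[0, 0, 10], [0, 0, 30], [0, 0, 30], [0, 0, 0]], "turn": [0, 0, 0, 0]}}

```text
clock: 4.85
position: [411.3, -129.8, 153.9]
ee_rot: [0.03, 0.999, -0.0, 0.017]
contact_force: [0.5, 0.4, -1.2]
gripper_width: 15.6
```

```bash
python3 -c "
from h import *
state();tilt()"
```

```text
t 4.8 pos [ 411.3 -129.8  153.9] yaw 176.5 j6 -0.14 F [ 0.5  0.4 -1.2] w 15.6
toolz [ 0.0338 -0.0017 -0.9994] joints [ 0.077  0.118 -0.58   0.006 -0.84  -0.142]
```

>>> {"op": "play_rows", "data": {"offset": [[0, 0, 35], [0, 0, 35], [11, 36, 0], [11, 36, 0], [11, 36, 0], [11, 36, 0], [11, 36, 0], [11, 36, 0], [11, 36, 0], [11, 36, 0], [0, 0, 0]], "turn": [0, 0, -0.016, -0.016, -0.016, -0.016, -0.016, -0.016, -0.016, -0.016, 0]}}

```text
clock: 5.95
position: [492.7, 168.2, 221.9]
ee_rot: [0.101, 0.995, -0.001, 0.011]
contact_force: [-1.4, -0.2, -1.5]
gripper_width: 15.4
```

```bash
cat >> h.py <<'E'
M=np.array([512.2,208.8]);GY=np.array([.1925,.981]);GX=np.array([.981,-.1925])
def gap(p): q=np.asarray(p)[...,:2]-M; return np.stack([q@GX,q@GY],-1)
E
python3 - <<'E'
from h import *
state();tilt()
im,d,P=snap('top','t2.png');X=cloud(d,P,'top')
ok=(d>0)&(X[...,1]>100)&(X[...,1]<400)&(X[...,0]>400)&(X[...,0]<680)
r=ok&(X[...,2]>175)&(X[...,2]<230)
for p,c,m in comps(ok,X,60,260,8): print(c.round(),len(p),rect(p).round(1),p.mean(0).round(1))
cv2.imwrite('pics/t2c.png',cv2.resize(im[120:300,20:260,::-1],(800,600)))
E
```

```text
t 6.0 pos [492.7 168.2 221.9] yaw 168.3 j6 -0.86 F [-1.4 -0.2 -1.5] w 15.4
toolz [ 0.0208 -0.0046 -0.9998] joints [ 0.651  0.206 -0.279  0.018 -1.072 -0.863]
[127. 163.] 1472 [596.5 217.9 265.   99.8  39.3] [599.4 220.5 133.7]
[ 91. 230.] 2419 [460.2 304.6 181.2  79.5  79. ] [451.5 297.1 124.9]
```

View pics/t2c.png

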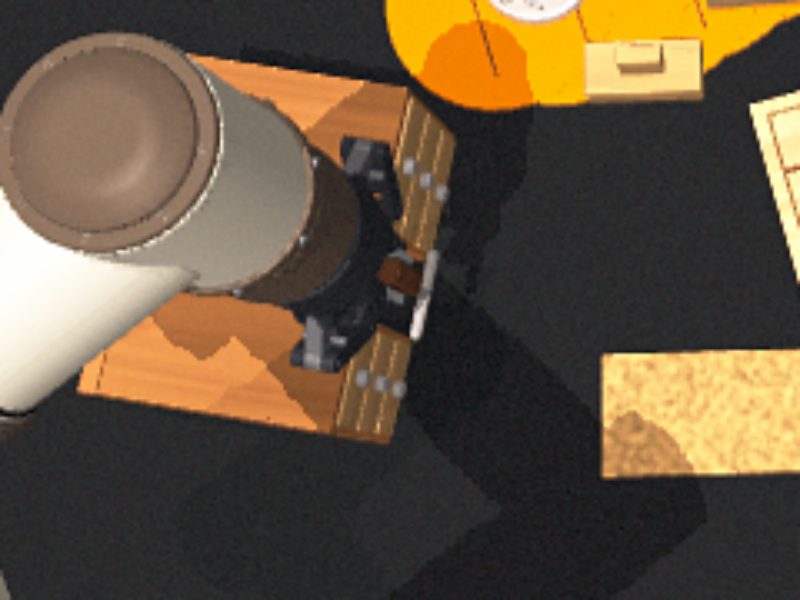

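The top crop shows the hook's grip at (400,272) and its heel foot at (425,295) in front of the mouth. The arm hides the toe, so I'm checking with the wrist camera.

Run:
```python
from h import *
im,d,P=snap('wrist','w2.png');X=cloud(d,P,'wrist')
ok=(d>0)
g=gap(X)
print('rod');
for y in range(-30,150,15):
    m=ok&(abs(g[...,1]-y)<4)&(abs(g[...,0])<29)&(X[...,2]>185)&(X[...,2]<225)
    if m.sum(): print(y,g[m].mean(0).round(1),X[m][:,2].max().round(1),m.sum())
m=ok&(abs(g[...,0])<29)&(g[...,1]>0)&(g[...,1]<150)&(X[...,2]>40)&(X[...,2]<60)
if m.sum()>5: print('fin',g[m].mean(0),m.sum())
```

```text
rod
15 [-12.2  11.8] 213.4 15
fin [-28.20426134  15.44053497] 14
```

View pics/w2.png

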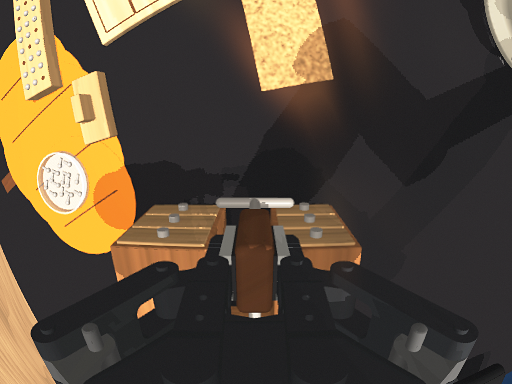

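The wrist view shows the grip upright between the pads at (254,260), with the heel foot at (255,203) in front of the mouth. The toe is hidden under the gripper, so I'll go by geometry.

>>> {"op": "play_rows", "data": {"offset": [[6, -1, 0], [6, -1, 0], [0, 0, -20], [0, 0, -20], [0, 0, -10], [0, 0, 0]], "turn": [0.01, 0, 0, 0, 0, 0]}}

```text
clock: 6.65
position: [504.2, 157.2, 171.0]
ee_rot: [0.1, 0.995, -0.002, 0.01]
contact_force: [-0.1, -0.8, -1.3]
gripper_width: 15.1
```

Run:
```python
from h import *
s,y=state();tilt()
im,d,P=snap('side','s3.png')
t=s['position'];hd=np.radians(y-90)
a=np.array([np.cos(hd),np.sin(hd)])
print('toe est gap',gap(t[:2]+170*a),'bottom',t[2]-78.7)
cv2.imwrite('pics/s3c.png',cv2.resize(im[150:384,40:352,::-1],(800,600)))
```

```text
t 6.7 pos [504.2 157.2 171. ] yaw 168.5 j6 -0.83 F [-0.1 -0.8 -1.3] w 15.1
toolz [ 0.0189 -0.0057 -0.9998] joints [ 0.619  0.267 -0.336  0.019 -0.956 -0.831]
toe est gap [  3.33953679 117.8278995 ] bottom 92.30631539736093
```

View pics/s3c.png

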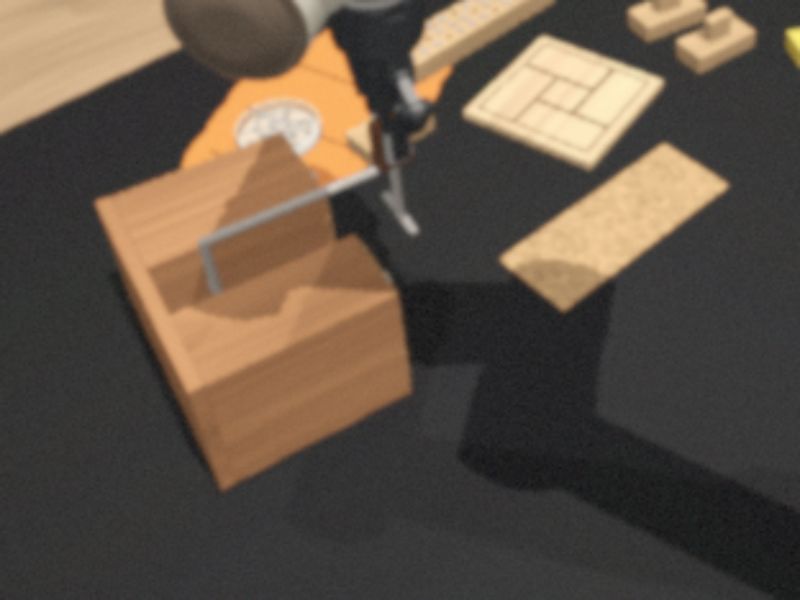

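The side crop shows the rod from the grip (380,165) to the bend at (207,243), with the toe going down inside the gap at (215,288). I'm measuring the rod from depth.

Run:
```python
from h import *
im,d,P=snap('side');X=cloud(d,P,'side')
g=gap(X)
m=(d>0)&(X[...,2]>153)&(X[...,2]<168)&(abs(g[...,0])<40)&(g[...,1]<150)
for y in range(-40,130,10):
    k=m&(abs(g[...,1]-y)<5)
    if k.sum(): print(y,k.sum(),np.median(g[k],0).round(1),np.median(X[k][:,2]).round(1))
k=(d>0)&(X[...,2]>105)&(X[...,2]<150)&(abs(g[...,0])<25)&(g[...,1]>60)
if k.sum(): print('toe',k.sum(),np.median(g[k],0),g[k].min(0),g[k].max(0))
```

```text
-40 10 [ -4.6 -38.5] 164.2
-30 20 [  0.8 -31.7] 161.7
-20 17 [  1.2 -19.4] 161.3
-10 16 [ 1.7 -9.9] 161.0
0 17 [2.4 0.1] 160.7
10 17 [ 1.7 10.1] 160.3
20 18 [ 1.6 19.7] 161.3
30 17 [ 1.9 29.6] 160.5
40 18 [ 2.2 39.7] 159.9
50 17 [ 2.7 49.7] 160.0
60 20 [ 2.5 60. ] 160.1
70 20 [ 2.6 70.6] 159.9
80 18 [ 3.4 80.6] 159.7
90 19 [ 1.9 90.1] 160.5
100 19 [ 1.5 99.8] 160.0
110 21 [  1.8 109.9] 160.3
120 18 [  2.5 119.2] 159.7
toe 182 [  2.60608201 167.92448224] [-24.23958513 115.4970396 ] [ 24.97780099 176.15748072]
```

>>> {"op": "play_rows", "data": {"offset": [[2, 12, 0], [0, 2, -10], [0, 2, -10], [0, 0, 0]], "turn": [0, 0, 0, 0]}}

```text
clock: 7.15
position: [508.9, 176.5, 153.8]
ee_rot: [0.1, 0.995, 0.001, 0.013]
contact_force: [-0.1, -0.5, -2.7]
gripper_width: 15.4
```

```bash
cat > t.py <<'E'
from h import *
s,y=state();tilt()
t=s['position'];hd=np.radians(y-89.6)
print('toe est gap',gap(t[:2]+170*np.array([np.cos(hd),np.sin(hd)])),'bottom',t[2]-78.7)
E
python3 t.py
```

```text
t 7.2 pos [508.9 176.5 153.8] yaw 168.5 j6 -0.86 F [-0.1 -0.5 -2.7] w 15.4
toolz [ 2.690e-02 -9.000e-04 -9.996e-01] joints [ 0.645  0.299 -0.341  0.021 -0.91  -0.858]
toe est gap [  2.81778622 137.65901918] bottom 75.10843718813528
```

>>> {"op": "play_rows", "data": {"offset": [[0, 0, -12], [0, 0, -12], [0, 0, 0]], "turn": [0, 0, 0]}}

```text
clock: 7.45
position: [508.4, 176.6, 127.5]
ee_rot: [0.1, 0.995, 0.001, 0.013]
contact_force: [0.9, -0.4, -1.5]
gripper_width: 15.3
```

```bash
python3 t.py
```

```text
t 7.5 pos [508.4 176.6 127.5] yaw 168.6 j6 -0.86 F [ 0.9 -0.4 -1.5] w 15.3
toolz [ 0.0261 -0.0014 -0.9997] joints [ 0.646  0.329 -0.375  0.022 -0.847 -0.86 ]
toe est gap [  2.2088518  137.63809523] bottom 48.80634655127848
```

>>> {"op": "play_rows", "data": {"offset": [[-1, -2, -12], [0, -1, -12], [0, 0, -12], [0, 0, -6], [0, 0, 0]], "turn": [0, 0, 0, 0, 0]}}

```text
clock: 7.95
position: [507.9, 173.5, 84.3]
ee_rot: [0.099, 0.995, 0.001, 0.014]
contact_force: [-1.3, 0.0, -1.7]
gripper_width: 15.2
```

```bash
python3 t.py
python3 - <<'E'
from h import *
im,d,P=snap('side');X=cloud(d,P,'side');g=gap(X)
m=(d>0)&(X[...,2]>55)&(X[...,2]<130)&(abs(g[...,0])<15)&(g[...,1]<150)
for y in range(-40,150,10):
    k=m&(abs(g[...,1]-y)<5)
    if k.sum(): print(y,k.sum(),np.median(g[k],0).round(1),np.median(X[k][:,2]).round(1))
cv2.imwrite('pics/s4c.png',cv2.resize(im[180:330,70:270,::-1],(800,600)))
E
```

```text
t 8.0 pos [507.9 173.5  84.3] yaw 168.6 j6 -0.86 F [-1.3  0.  -1.7] w 15.2
toolz [ 0.0272 -0.0016 -0.9996] joints [ 0.642  0.383 -0.428  0.026 -0.739 -0.859]
toe est gap [  2.27312379 134.4582262 ] bottom 5.557577113004825
-40 10 [ -3.8 -37.7] 79.1
-30 52 [ -4.9 -28. ] 94.0
-20 102 [ -2.9 -19.9] 101.8
-10 2 [  2.8 -14.1] 75.4
```

View pics/s4c.png

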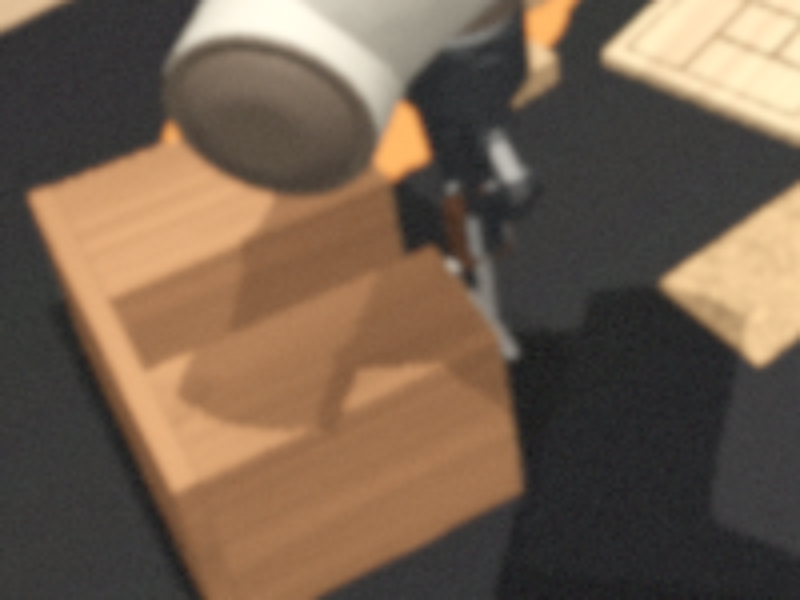

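The hook is down in the gap behind the block and no contact force shows. Now the pull.

>>> {"op": "play_rows", "data": {"offset": [[-2, -10, 0], [-2, -10, 0], [-3, -15, 0], [-3, -15, 0], [-3, -15, 0], [0, 0, 0]], "turn": [0, 0, 0, 0, 0, 0]}}

```text
clock: 8.6
position: [494.3, 102.9, 87.1]
ee_rot: [0.099, 0.995, 0.002, 0.016]
contact_force: [-0.9, -0.2, -1.8]
gripper_width: 15.5
```

```bash
python3 t.py
```

```text
t 8.6 pos [494.3 102.9  87.1] yaw 168.6 j6 -0.75 F [-0.9 -0.2 -1.8] w 15.5
toolz [ 3.130e-02  9.000e-04 -9.995e-01] joints [ 0.537  0.331 -0.504  0.023 -0.708 -0.753]
toe est gap [ 2.58800358 62.59070127] bottom 8.387987339559572
```

>>> {"op": "play_rows", "data": {"offset": [[-3, -15, -2], [-3, -15, -2], [-3, -15, -1], [-3, -15, -1], [-3, -15, 0], [-3, -15, 0], [-3, -12, 0], [0, 0, 0]], "turn": [0, 0, 0, 0, 0, 0, 0, 0]}}

```text
clock: 9.4
position: [472.1, -8.2, 81.5]
ee_rot: [0.1, 0.995, 0.003, 0.017]
contact_force: [-0.6, -0.3, -1.0]
gripper_width: 15.5
```

```bash
python3 t.py
python3 - <<'E'
from h import *
im,d,P=snap('top');X=cloud(d,P,'top');g=gap(X)
cv2.imwrite('pics/t5c.png',cv2.resize(im[100:310,40:320,::-1],(800,600)))
r=(d>0)&(g[...,1]<60)&(g[...,1]>-140)&(abs(g[...,0])<60)
for lo,hi in((46,58),(18,30)):
  for p,c,m in comps(r,X,lo,hi,15): print(lo,c.round(),len(p),rect(p).round(1),gap(rect(p)[:2]))
E
```

```text
t 9.4 pos [472.1  -8.2  81.5] yaw 168.5 j6 -0.55 F [-0.6 -0.3 -1. ] w 15.5
toolz [ 0.0348  0.0026 -0.9994] joints [ 0.334  0.29  -0.587  0.015 -0.66  -0.546]
toe est gap [  2.47307196 -50.66598055] bottom 2.8423947305927015
46 [144. 189.] 23 [554.1 203.8  34.5  11.1 -36.9] [42.0353023   3.17998963]
18 [148. 191.] 21 [556.3 201.1  30.2   4.7 -19.4] [44.71681781  0.9531606 ]
```

View pics/t5c.png

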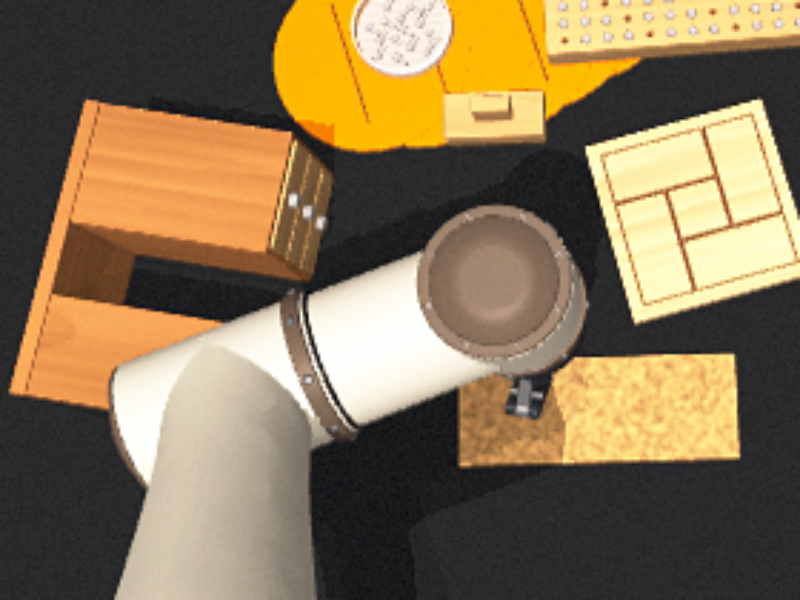

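The gap looks empty in the top crop, and the block should be hidden under the forearm near (498,135). I'm backing the toe off and lifting it, then taking the hook home.

>>> {"op": "play_rows", "data": {"offset": [[1, 8, 0], [0, 0, 10], [0, 0, 30], [0, 0, 35], [-6, -13, 5], [-9, -20, 0], [-9, -20, 0], [-9, -20, 0], [-9, -20, 0], [-9, -20, 0], [-9, -17, 0], [0, 0, 0]], "turn": [0, 0, 0, 0, 0.02, 0.02, 0.02, 0.02, 0.02, 0.02, 0.02, 0]}}

```text
clock: 10.65
position: [414.7, -125.3, 171.9]
ee_rot: [0.019, 1.0, 0.005, 0.022]
contact_force: [-0.3, 0.3, -2.3]
gripper_width: 15.5
```

```bash
cat > look.py <<'E'
from h import *
import sys
def blocks(cam='top',view=None):
    im,d,P=snap(cam);X=cloud(d,P,cam);hsv=cv2.cvtColor(im,cv2.COLOR_RGB2HSV)
    ok=(d>0)&(X[...,0]>250)&(X[...,0]<900)&(gap(X)[...,1]<0)
    bod=[(rect(p),m) for p,c,m in comps(ok,X,18,41 if cam=='x' else 30,40)]
    for p,c,m in comps(ok,X,46,72):
        r=rect(p)
        if not(24<r[2]<40 and 10<r[3]<20): continue
        h=np.median(hsv[m],0)
        print('fin',r.round(1),'z',np.median(p[:,2]).round(1),'hsv',h.round(),'gapy',gap(r[:2])[1].round())
    for lo,hi in((18,30),(30,42)):
      for p,c,m in comps(ok,X,lo,hi,40):
        r=rect(p)
        if 36<r[3]<50 and 36<r[2]<100: print('  body',lo,r.round(1))
    return im,d,P,X
if __name__=='__main__':
    state();tilt();blocks(*sys.argv[1:])
E
python3 look.py
```

```text
t 10.7 pos [ 414.7 -125.3  171.9] yaw 177.8 j6 -0.11 F [-0.3  0.3 -2.3] w 15.5
toolz [ 0.0435  0.0092 -0.999 ] joints [ 0.08   0.094 -0.548 -0.007 -0.884 -0.113]
fin [ 748.3 -416.8   34.3   13.7  -35.7] z 53.5 hsv [163.  63. 254.] gapy -568.0
fin [683.2  40.4  34.   15.9  88.8] z 53.5 hsv [ 23. 112. 254.] gapy -132.0
fin [ 619.5 -466.3   33.2   14.9    1.2] z 53.9 hsv [142. 162. 223.] gapy -642.0
fin [ 616.  -335.4   34.9   14.3   75.8] z 54.2 hsv [ 23. 110. 254.] gapy -514.0
fin [ 535.9 -332.    32.5   14.2   82.4] z 53.9 hsv [ 23. 110. 254.] gapy -526.0
fin [ 443.1 -428.5   34.5   14.2   57.6] z 54.1 hsv [ 30. 255. 254.] gapy -638.0
  body 18 [ 749.3 -417.4   91.4   41.9  -35.1]
  body 18 [682.6  40.1  88.9  43.   89.4]
  body 18 [ 620.4 -465.6   89.9   43.6    3.6]
  body 18 [ 616.2 -336.    89.6   44.2   78. ]
  body 18 [ 536.1 -332.7   89.    42.8   81.8]
  body 18 [ 443.5 -428.2   89.5   43.1   59.7]
```

>>> {"op": "play_rows", "data": {"offset": [[-1, -4, -15], [0, 0, -15], [0, 0, -15], [0, 0, -15], [0, 0, -12], [0, 0, 0]], "turn": [-0.02, 0, 0, 0, 0, 0]}}

```text
clock: 11.3
position: [420.5, -123.5, 101.3]
ee_rot: [0.025, 0.999, 0.005, 0.027]
contact_force: [-0.7, 0.1, -1.0]
gripper_width: 15.2
```

```bash
python3 -c "
from h import *
state();tilt()"
```

```text
t 11.3 pos [ 420.5 -123.5  101.3] yaw 177.1 j6 -0.13 F [-0.7  0.1 -1. ] w 15.2
toolz [ 0.0545  0.0089 -0.9985] joints [ 0.084  0.2   -0.643 -0.007 -0.673 -0.13 ]
```

>>> {"op": "play_rows", "data": {"offset": [[-6, -6, -6], [0, 0, -6], [0, 0, -5], [0, 0, 0]], "turn": [-0.01, 0, 0, 0]}}

```text
clock: 11.7
position: [416.4, -128.6, 84.9]
ee_rot: [0.029, 0.999, 0.005, 0.029]
contact_force: [-0.3, -1.1, -0.8]
gripper_width: 15.4
```

>>> {"op": "play_rows", "data": {"offset": [[-1, 0, -3], [0, 0, -2], [0, 0, 0]], "turn": [0, 0, 0]}}

```text
clock: 12.0
position: [416.7, -128.9, 82.1]
ee_rot: [0.029, 0.999, 0.005, 0.03]
contact_force: [-0.7, 0.2, -1.7]
gripper_width: 15.1
```

>>> {"op": "play_rows", "data": {"offset": [[0, 0, -2], [0, 0, -2], [0, 0, 0]], "turn": [0, 0, 0]}}

```text
clock: 12.3
position: [417.9, -129.2, 82.2]
ee_rot: [0.028, 0.999, 0.004, 0.031]
contact_force: [-0.2, 0.5, -2.1]
gripper_width: 15.6
```

>>> {"op": "play_rows", "data": {"offset": [[-2, 0, -4], [0, 0, -3], [0, 0, 0]], "turn": [0, 0, 0]}}

```text
clock: 12.6
position: [420.1, -129.8, 82.3]
ee_rot: [0.025, 0.999, 0.002, 0.035]
contact_force: [0.2, -0.8, -1.9]
gripper_width: 15.2
```

>>> {"op": "play_rows", "data": {"offset": [[0, 0, 0], [0, 0, 0], [0, 0, 0], [0, 0, 0]], "turn": [0, 0, 0, 0], "grip": 0.0}}

```text
clock: 13.0
position: [420.8, -129.8, 82.0]
ee_rot: [0.025, 0.999, 0.002, 0.037]
contact_force: [-0.6, -0.2, -0.8]
gripper_width: 42.7
```

```bash
python3 -c "
from h import *
state();tilt()"
cat > hook.py <<'E'
from h import *
im,d,P=snap('wrist','wh.png');X=cloud(d,P,'wrist')
r=(X[...,0]>340)&(X[...,0]<500)&(X[...,1]>-220)&(X[...,1]<120)&(d>0)
for lo,hi in((105,130),(60,85),(7,22)):
  for p,c,m in comps(r,X,lo,hi,8): print(lo,c.round(),len(p),rect(p).round(1),p.mean(0).round(1))
E
python3 hook.py
```

```text
t 13.0 pos [ 420.8 -129.8   82. ] yaw 177.1 j6 -0.13 F [-0.6 -0.2 -0.8] w 42.7
toolz [ 0.0731  0.0031 -0.9973] joints [ 0.074  0.229 -0.679  0.004 -0.59  -0.128]
105 [236. 272.] 2945 [ 426.  -128.9   34.6   16.4   87. ] [ 425.  -132.7  117.1]
105 [196. 262.] 1099 [ 441.4 -135.1   26.5   14.7  -54.6] [ 441.6 -137.6  117.3]
105 [321. 266.] 1331 [ 389.8 -134.2   30.6   18.3   34.5] [ 390.2 -136.2  119. ]
105 [377. 265.] 87 [ 368.8 -140.8   11.4    2.4   -3.3] [ 369.4 -140.5  128. ]
105 [157. 271.] 28 [ 454.8 -139.5    3.9    1.1   18.4] [ 454.9 -139.5  128.7]
60 [246. 215.] 270 [ 421.9 -141.8   19.6    9.4  -41.5] [ 423.8 -144.6   78.4]
60 [295. 249.] 17 [ 3.986e+02 -1.269e+02  8.700e+00  2.000e-01  8.680e+01] [ 398.7 -126.5   83.5]
60 [258. 254.] 21 [ 4.187e+02 -1.211e+02  1.260e+01  1.000e-01  8.700e+01] [ 418.7 -121.3   78.3]
60 [248. 314.] 71 [428.5 -73.8   9.8   7.8  86. ] [427.6 -73.8  71.7]
7 [254. 203.] 725 [ 426.  -128.9   58.7    8.3   -2.7] [ 425.6 -129.5   10.3]
7 [170. 249.] 77 [498.2 -90.9  16.4   3.5  90. ] [498.6 -90.    9.9]
```

>>> {"op": "play_rows", "data": {"offset": [[4, 0, 4], [0, 0, 30], [0, 0, 40], [0, 0, 40], [0, 0, 30], [20, -25, 0], [25, -45, 0], [25, -45, 0], [25, -45, 0], [20, -40, 0], [0, 0, 0]], "turn": [0, 0, 0, 0, 0, 0, 0, 0, 0, 0, 0]}}

```text
clock: 14.15
position: [541.1, -332.3, 234.6]
ee_rot: [0.022, 0.999, 0.001, 0.039]
contact_force: [-1.6, 0.7, -1.2]
gripper_width: 42.6
```

```bash
python3 look.py
python3 - <<'E'
from h import *
im,d,P=snap('top','t6.png');X=cloud(d,P,'top')
r=(X[...,0]>340)&(X[...,0]<500)&(X[...,1]>-220)&(X[...,1]<120)&(d>0)
for lo,hi in((105,130),(60,85),(7,22)):
  for p,c,m in comps(r,X,lo,hi,6): print('hook',lo,rect(p).round(1),p.mean(0).round(1))
cv2.imwrite('pics/t6c.png',cv2.resize(im[:,:,::-1],(800,600)))
E
```

```text
t 14.2 pos [ 541.1 -332.3  234.6] yaw 177.4 j6 0.27 F [-1.6  0.7 -1.2] w 42.6
toolz [ 7.75e-02  2.00e-04 -9.97e-01] joints [-0.308  0.367 -0.003 -0.026 -1.127  0.274]
fin [682.4  40.5  34.2  14.9 -86.1] z 53.6 hsv [ 20. 124. 251.] gapy -132.0
fin [ 615.6 -335.6   34.2   15.1   76.4] z 53.7 hsv [ 15. 139. 196.] gapy -514.0
fin [ 535.9 -332.2   32.9   14.1   80.7] z 54.0 hsv [ 17. 133. 240.] gapy -526.0
fin [495.3 134.7  29.5  14.8 -12.2] z 53.8 hsv [ 18. 130. 243.] gapy -76.0
fin [ 442.9 -428.3   35.1   14.1   62.3] z 54.1 hsv [ 30. 255. 251.] gapy -638.0
  body 18 [682.6  40.2  89.2  43.4  89.2]
  body 18 [ 614.9 -340.5   78.8   42.6   77.8]
  body 18 [ 536.1 -332.4   89.    43.4   81.9]
  body 18 [495.5 134.7  42.7  41.9  77.5]
  body 18 [ 443.4 -428.3   89.6   43.    60.3]
hook 60 [432.   -3.6  95.    7.4  88. ] [431.4  -0.8  72.4]
hook 7 [485.  116.4  28.    2.3  -9.7] [485.1 116.3  15.4]
hook 7 [446.2  39.7   5.1   2.7 -90. ] [446.1  39.7  10.7]
hook 7 [425.5  41.4  14.5   7.5  -1.7] [424.7  40.9  10.4]
```

View pics/t6c.png

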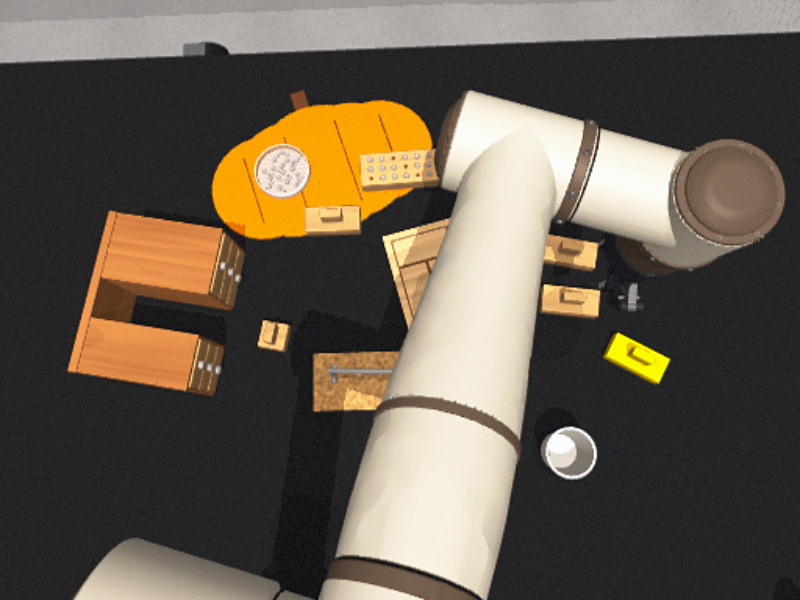

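The picture shows the square block out on the open table at (273,336), the hook standing on its mat, and the blocks not moved. The tool has picked up a 0.078 rad tilt towards +x. A half turn about z gives the same grasp and reverses that tilt, so I'm doing that.

>>> {"op": "play_rows", "data": {"offset": [[0, 0, 0], [0, 0, 0], [0, 0, 0], [0, 0, 0], [0, 0, 0], [0, 0, 0], [0, 0, 0], [0, 0, 0], [0, 0, 0], [0, 0, 0], [0, 0, 0]], "turn": [-0.145, -0.145, -0.145, -0.145, -0.145, -0.145, -0.145, -0.145, -0.145, -0.145, -0.145]}}

```text
clock: 15.35
position: [533.2, -313.8, 242.1]
ee_rot: [0.746, 0.664, -0.025, 0.029]
contact_force: [0.1, -1.3, -0.1]
gripper_width: 42.9
```

>>> {"op": "play_rows", "data": {"offset": [[0, 0, 0], [0, 0, 0], [0, 0, 0], [0, 0, 0], [0, 0, 0], [0, 0, 0], [0, 0, 0], [0, 0, 0], [0, 0, 0], [0, 0, 0]], "turn": [-0.145, -0.145, -0.145, -0.145, -0.145, -0.145, -0.145, -0.145, -0.145, 0]}}

```text
clock: 16.35
position: [528.0, -298.2, 249.7]
ee_rot: [0.998, 0.056, -0.036, 0.008]
contact_force: [-0.1, 0.1, 0.6]
gripper_width: 43.1
```

```bash
python3 -c "
from h import *
state();tilt()"
```

```text
t 16.4 pos [ 528.  -298.2  249.7] yaw 6.4 j6 -2.81 F [-0.1  0.1  0.6] w 43.1
toolz [-0.0715 -0.0199 -0.9972] joints [-0.229  0.369  0.014  0.037 -1.281 -2.813]
```

>>> {"op": "play_rows", "data": {"offset": [[4, -17, 0], [4, -17, 0], [0, 0, -40], [0, 0, -40], [0, 0, -40], [0, 0, 0]], "turn": [-0.125, -0.125, 0, 0, 0, 0]}}

```text
clock: 16.95
position: [535.3, -327.5, 132.6]
ee_rot: [0.998, -0.061, -0.032, 0.005]
contact_force: [-0.6, 0.1, -0.3]
gripper_width: 42.7
```

```bash
python3 -c "
from h import *
state();tilt()"
```

```text
t 16.9 pos [ 535.3 -327.5  132.6] yaw -7.0 j6 -3.00 F [-0.6  0.1 -0.3] w 42.7
toolz [-0.0651 -0.0053 -0.9979] joints [-0.28   0.495 -0.086  0.027 -1.051 -2.996]
```

>>> {"op": "play_rows", "data": {"offset": [[0, -5, -25], [0, 0, -30], [0, 0, -25], [0, 0, -10], [0, 0, 0]], "turn": [-0.02, 0, 0, 0, 0]}}

```text
clock: 17.45
position: [541.0, -332.5, 52.2]
ee_rot: [0.998, -0.062, -0.025, 0.008]
contact_force: [0.4, 0.6, 0.2]
gripper_width: 42.9
```

```bash
python3 look.py wrist
```

```text
t 17.4 pos [ 541.  -332.5   52.2] yaw -7.1 j6 -3.01 F [0.4 0.6 0.2] w 42.9
toolz [-0.0514 -0.0135 -0.9986] joints [-0.284  0.586 -0.16   0.036 -0.871 -3.006]
fin [ 616.3 -335.5   34.5   14.8   76.7] z 53.4 hsv [ 16. 130. 212.] gapy -514.0
fin [ 537.1 -332.3   34.    13.5   81.5] z 53.5 hsv [ 16. 129. 187.] gapy -526.0
  body 18 [ 616.5 -335.    88.1   42.6   77.2]
  body 18 [ 536.6 -332.1   89.    42.4   82.1]
  body 18 [ 749.  -417.1   89.8   42.2  -35.6]
```

>>> {"op": "play_rows", "data": {"offset": [[-6, 0, -10], [0, 0, -8], [0, 0, -4], [0, 0, 0]], "turn": [0, 0, 0, 0]}}

```text
clock: 17.9
position: [537.9, -333.6, 34.8]
ee_rot: [0.998, -0.061, -0.02, 0.01]
contact_force: [-0.0, -0.6, 0.2]
gripper_width: 42.3
```

>>> {"op": "play_rows", "data": {"offset": [[0, 0, 0], [0, 0, 0], [0, 0, 0], [0, 0, 0], [0, 0, 0]], "turn": [0, 0, 0, 0, 0], "grip": -1}}

```text
clock: 18.4
position: [538.4, -333.9, 35.5]
ee_rot: [0.998, -0.061, -0.02, 0.01]
contact_force: [0.7, -0.6, 0.0]
gripper_width: 13.0
```

```bash
python3 -c "
from h import *
state();tilt()"
```

```text
t 18.4 pos [ 538.4 -333.9   35.5] yaw -7.0 j6 -3.00 F [ 0.7 -0.6  0. ] w 13.0
toolz [-0.0404 -0.0181 -0.999 ] joints [-0.286  0.599 -0.188  0.039 -0.818 -3.004]
```

>>> {"op": "play_rows", "data": {"offset": [[0, 0, -4], [0, 0, -4], [0, 0, -4], [0, 0, 0]], "turn": [0, 0, 0, 0]}}

```text
clock: 18.8
position: [538.6, -333.8, 36.5]
ee_rot: [0.998, -0.059, -0.02, 0.012]
contact_force: [-0.4, 0.0, -2.0]
gripper_width: 12.7
```

```bash
python3 -c "
from h import *
state();tilt()"
```

```text
t 18.8 pos [ 538.6 -333.8   36.5] yaw -6.8 j6 -3.01 F [-0.4  0.  -2. ] w 12.7
toolz [-0.0407 -0.0219 -0.9989] joints [-0.284  0.597 -0.19   0.045 -0.817 -3.007]
```

>>> {"op": "play_rows", "data": {"offset": [[0, 0, 20], [0, 0, 30], [0, 0, 30], [2, 25, 0], [2, 30, 0], [2, 30, 0], [2, 30, 0], [2, 25, 0], [0, 15, 0], [0, 0, 0]], "turn": [0, 0, 0, 0.06, 0.06, 0.06, 0.06, 0.06, 0.06, 0]}}

```text
clock: 19.8
position: [544.2, -172.4, 112.9]
ee_rot: [0.992, 0.125, -0.022, 0.014]
contact_force: [0.1, -0.0, -1.9]
gripper_width: 12.6
```

```bash
cat > place.py <<'E'
from h import *
import sys
# place.py tcp->slot: measure held block & board in wrist view
s,y=state();tilt()
im,d,P=snap('wrist','wp.png');X=cloud(d,P,'wrist')
t=s['position']
near=(d>0)&(np.hypot(X[...,0]-t[0],X[...,1]-t[1])<75)&(X[...,2]>t[2]-20)&(X[...,2]<t[2]+2)
p=X[near]
if len(p)>30:
    h=np.median(p[:,2]);q=p[abs(p[:,2]-h)<5];print('held body',len(q),rect(q).round(1),'z',h.round(1))
for p,c,m in comps((d>0),X,8,16,600): print('board',rect(p).round(1),len(p))
E
python3 place.py
```

```text
t 19.8 pos [ 544.2 -172.4  112.9] yaw 14.4 j6 -2.91 F [ 0.1 -0.  -1.9] w 12.6
toolz [-0.0397 -0.0323 -0.9987] joints [-0.006  0.419 -0.28   0.041 -0.911 -2.911]
held body 5705 [ 542.7 -171.4   89.5   41.9  -75.8] z 101.7
board [ 594.6 -137.6  164.5  164.3   13.9] 26841
board [ 739.9 -126.9  237.5    4.2  -87.6] 1088
```

View pics/wp.png

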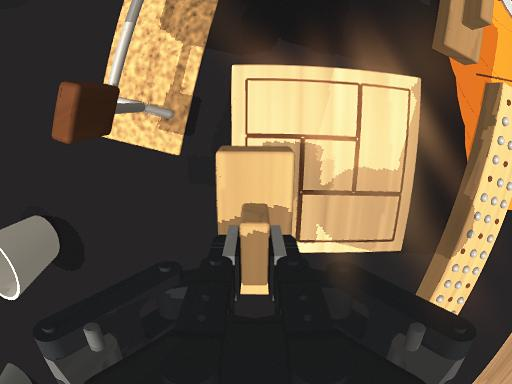

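The wrist view shows the held block squared up at (255,205), beside the board's engraved pattern. The board and block positions agree with the top view.

>>> {"op": "play_rows", "data": {"offset": [[5, 0, 0], [5, 0, -15], [0, 0, -15], [0, 0, -12], [0, 0, 0]], "turn": [0, 0, 0, 0, 0]}}

```text
clock: 20.35
position: [555.0, -176.1, 65.7]
ee_rot: [0.992, 0.121, -0.022, 0.013]
contact_force: [-0.9, 0.6, -2.2]
gripper_width: 12.5
```

```bash
python3 place.py
```

```text
t 20.4 pos [ 555.  -176.1   65.7] yaw 13.9 j6 -2.92 F [-0.9  0.6 -2.2] w 12.5
toolz [-0.0413 -0.0319 -0.9986] joints [-0.012  0.494 -0.297  0.044 -0.821 -2.918]
held body 5714 [ 553.5 -175.3   89.8   42.   -76.4] z 54.6
board [ 594.5 -137.4  164.8  164.    13.9] 38615
board [ 740.2 -132.   199.     4.1  -87.4] 1282
```

>>> {"op": "play_rows", "data": {"offset": [[1, 4, -6], [0, 0, -6], [0, 0, -6], [0, 0, -2], [0, 0, 0]], "turn": [0, 0, 0, 0, 0]}}

```text
clock: 20.9
position: [558.2, -172.4, 47.8]
ee_rot: [0.992, 0.121, -0.02, 0.014]
contact_force: [-0.3, 0.5, -2.9]
gripper_width: 12.9
```

```bash
python3 place.py
```

```text
t 20.9 pos [ 558.2 -172.4   47.8] yaw 13.9 j6 -2.93 F [-0.3  0.5 -2.9] w 12.9
toolz [-0.0365 -0.0335 -0.9988] joints [-0.005  0.518 -0.312  0.048 -0.777 -2.928]
held body 5724 [ 556.7 -171.4   89.4   41.9  -76.5] z 36.6
board [ 594.3 -137.5  164.5  164.2   13.9] 43713
board [ 741.1 -147.8  144.9    4.   -87.7] 1067
```

>>> {"op": "play_rows", "data": {"offset": [[-4, 0, 0], [0, 0, -1], [0, 0, 0]], "turn": [0, 0, 0]}}

```text
clock: 21.25
position: [553.7, -172.4, 47.7]
ee_rot: [0.992, 0.121, -0.02, 0.015]
contact_force: [-0.2, 0.0, -2.2]
gripper_width: 12.6
```

>>> {"op": "play_rows", "data": {"offset": [[0, 0, 0], [0, 0, 0], [0, 0, 0]], "turn": [0, 0, 0], "grip": -0.3}}

```text
clock: 21.55
position: [554.3, -172.6, 48.0]
ee_rot: [0.992, 0.122, -0.019, 0.015]
contact_force: [0.1, 0.5, -0.0]
gripper_width: 30.1
```

```bash
python3 place.py
```

```text
t 21.6 pos [ 554.3 -172.6   48. ] yaw 13.9 j6 -2.93 F [ 0.1  0.5 -0. ] w 30.1
toolz [-0.0346 -0.034  -0.9988] joints [-0.005  0.512 -0.324  0.049 -0.77  -2.929]
held body 7488 [ 551.1 -171.6   89.7   41.9  -75.7] z 35.7
board [ 594.3 -137.   165.   163.6   13.8] 41877
board [ 741.1 -150.7  137.8    4.1  -87.7] 999
```

Released at about (551,-172), which is 3 mm from the outline centre. Next is the square block, now well out of the gap.

>>> {"op": "play_rows", "data": {"offset": [[0, 0, 20], [0, 0, 35], [0, 0, 35], [-5, 34, 10], [-6, 34, 0], [-6, 34, 0], [-6, 34, 0], [-6, 34, 0], [-6, 34, 0], [-6, 34, 0], [-6, 34, 0], [-6, 34, 0]], "turn": [0, 0, 0, 0.12, 0.12, 0.12, 0.12, 0.12, 0.12, 0.12, 0.12, 0.12], "grip": 0}}

```text
clock: 22.8
position: [500.0, 140.8, 152.8]
ee_rot: [0.777, 0.628, -0.005, 0.024]
contact_force: [0.1, 0.2, -0.6]
gripper_width: 42.9
```

```bash
python3 look.py wrist; python3 look.py
```

```text
t 22.8 pos [500.  140.8 152.8] yaw 77.9 j6 -2.44 F [ 0.1  0.2 -0.6] w 42.9
toolz [ 0.0215 -0.0439 -0.9988] joints [ 0.616  0.278 -0.391  0.061 -0.911 -2.435]
fin [496.1 136.   29.8  13.5 -12.2] z 53.6 hsv [ 19. 117. 247.] gapy -74.0
fin [ 550.6 -170.7   36.6   14.6  -77.4] z 64.2 hsv [ 16. 125. 228.] gapy -365.0
fin [ 749.3 -416.4   34.2   14.4  -33.5] z 52.3 hsv [174. 108. 243.] gapy -568.0
  body 18 [495.8 135.7  42.   42.   78.4]
  body 18 [ 621.2 -313.    47.    42.9   77.3]
  body 30 [ 550.8 -169.8   89.4   42.4  -75.7]
t 22.9 pos [500.3 144.6 153. ] yaw 78.3 j6 -2.43 F [-0.9  2.5  0.6] w 42.5
toolz [ 0.0237 -0.0421 -0.9988] joints [ 0.622  0.278 -0.389  0.061 -0.91  -2.434]
fin [ 749.3 -417.6   37.    13.6  -36. ] z 54.0 hsv [162.  61. 254.] gapy -569.0
fin [683.1  40.3  34.5  15.7 -88.8] z 53.7 hsv [ 23. 110. 254.] gapy -132.0
fin [ 619.5 -465.9   33.3   15.5    1.1] z 54.0 hsv [142. 162. 225.] gapy -641.0
fin [ 616.  -335.5   34.5   15.1   77.2] z 53.4 hsv [ 23. 109. 254.] gapy -514.0
fin [ 550.6 -171.3   33.7   14.9  -74.4] z 65.3 hsv [ 23. 109. 255.] gapy -365.0
fin [494.4 134.8  26.9  14.6 -13. ] z 53.9 hsv [ 17. 130. 243.] gapy -76.0
fin [ 442.8 -428.2   34.    13.6   59.9] z 54.3 hsv [ 30. 255. 254.] gapy -638.0
  body 18 [ 749.1 -417.3   91.5   41.9  -34.9]
  body 18 [682.5  40.2  89.   42.9  90. ]
  body 18 [ 620.5 -466.3   90.    44.2    3.8]
  body 18 [ 615.5 -335.9   90.    42.9   76.9]
  body 18 [495.2 134.7  42.1  41.6  77.7]
  body 18 [ 443.  -428.5   90.3   42.9   60. ]
  body 30 [ 550.5 -171.5   89.1   42.2  -75.7]
```

>>> {"op": "play_rows", "data": {"offset": [[-3, -10, -20], [-2, 0, -30], [0, 0, -30], [0, 0, -15], [0, 0, 0]], "turn": [0, 0, 0, 0, 0]}}

```text
clock: 23.4
position: [496.3, 133.0, 56.8]
ee_rot: [0.777, 0.629, -0.002, 0.024]
contact_force: [-0.9, 0.5, -0.8]
gripper_width: 42.6
```

```bash
python3 look.py wrist
```

```text
t 23.4 pos [496.3 133.   56.8] yaw 77.9 j6 -2.45 F [-0.9  0.5 -0.8] w 42.6
toolz [ 0.0275 -0.0404 -0.9988] joints [ 0.607  0.396 -0.524  0.081 -0.653 -2.453]
fin [495.9 135.3  30.6  13.4 -11.3] z 53.6 hsv [ 19. 120. 244.] gapy -75.0
  body 18 [495.9 135.4  42.1  41.7 -11.8]
```

>>> {"op": "play_rows", "data": {"offset": [[0, 2, -10], [0, 0, -10], [0, 0, -5], [0, 0, -2], [0, 0, 0]], "turn": [0, 0, 0, 0, 0]}}

```text
clock: 23.95
position: [499.2, 136.3, 31.5]
ee_rot: [0.778, 0.628, 0.002, 0.025]
contact_force: [0.8, 0.7, -0.1]
gripper_width: 42.6
```

>>> {"op": "play_rows", "data": {"offset": [[0, 0, 0], [0, 0, 0], [0, 0, 0], [0, 0, 0]], "turn": [0, 0, 0, 0], "grip": -1}}

```text
clock: 24.35
position: [499.6, 136.6, 32.4]
ee_rot: [0.778, 0.628, 0.003, 0.025]
contact_force: [0.6, 0.4, -0.8]
gripper_width: 12.9
```

>>> {"op": "play_rows", "data": {"offset": [[0, 0, 20], [0, 0, 35], [0, 0, 35], [6, -20, 10], [10, -30, 0], [10, -30, 0], [10, -30, 0], [10, -30, 0], [10, -30, 0], [10, -30, 0], [10, -28, 0], [10, -28, 0]], "turn": [0, 0, 0, 0, 0.05, 0.05, 0.06, 0.06, 0.06, 0.06, 0.06, 0.05]}}

```text
clock: 25.55
position: [585.4, -126.2, 137.1]
ee_rot: [0.608, 0.794, 0.01, 0.024]
contact_force: [0.6, 0.8, -1.0]
gripper_width: 12.7
```

```bash
python3 place.py
```

```text
t 25.6 pos [ 585.4 -126.2  137.1] yaw 105.1 j6 -1.39 F [ 0.6  0.8 -1. ] w 12.7
toolz [ 0.0495 -0.014  -0.9987] joints [ 0.067  0.398 -0.235  0.022 -0.889 -1.387]
held body 2309 [ 573.2 -130.3   41.8   23.8  -74.8] z 129.1
board [ 594.2 -137.8  164.7  163.9  -76. ] 16132
```

>>> {"op": "play_rows", "data": {"offset": [[6, -5, 0], [6, -5, -20], [0, 0, -25], [0, 0, -25], [0, 0, 0]], "turn": [-0.015, 0, 0, 0, 0]}}

```text
clock: 26.1
position: [600.3, -141.0, 65.5]
ee_rot: [0.617, 0.787, 0.01, 0.026]
contact_force: [-0.9, -0.1, -0.4]
gripper_width: 12.2
```

```bash
python3 place.py
```

```text
t 26.1 pos [ 600.3 -141.    65.5] yaw 103.8 j6 -1.39 F [-0.9 -0.1 -0.4] w 12.2
toolz [ 0.0526 -0.0163 -0.9985] joints [ 0.041  0.506 -0.268  0.027 -0.745 -1.39 ]
held body 2403 [ 570.9 -154.3   72.1   45.3   28.3] z 58.4
board [ 583.2 -140.7  164.2  141.2  -76.1] 24754
```

View pics/wp.png

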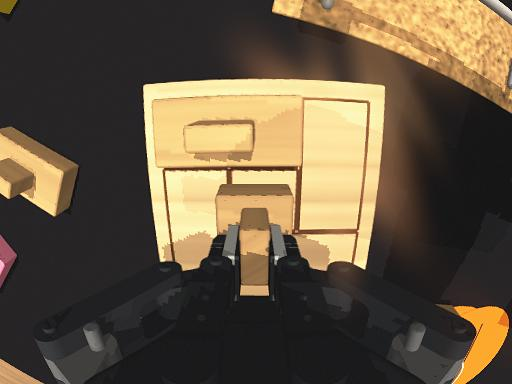

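The wrist view shows the square block at (255,210) over the middle outline, with the first long block squarely in its oblong at (225,135). I'm correcting by a few millimetres and lowering.

>>> {"op": "play_rows", "data": {"offset": [[-3, 5, -5], [0, 0, -6], [0, 0, -6], [0, 0, -3], [0, 0, 0]], "turn": [0, 0, 0, 0, 0]}}

```text
clock: 26.65
position: [601.8, -134.4, 51.1]
ee_rot: [0.615, 0.787, 0.013, 0.031]
contact_force: [-0.6, -0.5, -1.1]
gripper_width: 13.2
```

Run:
```python
from h import *
s,y=state();tilt();t=s['position']
im,d,P=snap('wrist');X=cloud(d,P,'wrist');q=X[...,:2]-[594.2,-137.7]
e1=np.array([.970,.2436]);e2=np.array([-.2436,.970]);a=q@e1;b=q@e2
m=(d>0)&(abs(b)<30)&(a>-27)&(a<30)&(X[...,2]>28)&(X[...,2]<46)
p=X[m];print(len(p),'a',np.percentile(a[m],[1,99]).round(1),'b',np.percentile(b[m],[1,99]).round(1),np.median(p[:,2]))
```

```text
t 26.6 pos [ 601.8 -134.4   51.1] yaw 103.9 j6 -1.40 F [-0.6 -0.5 -1.1] w 13.2
toolz [ 0.065  -0.0173 -0.9977] joints [ 0.053  0.52  -0.292  0.032 -0.695 -1.404]
2655 a [-16.1   6. ] b [-19.7  20.9] 42.700545414220926
```

>>> {"op": "play_rows", "data": {"offset": [[-7, -1, -2], [-1, 0, -4], [0, 0, -2], [0, 0, 0]], "turn": [0, 0, 0, 0]}}

```text
clock: 27.1
position: [594.1, -135.8, 44.6]
ee_rot: [0.615, 0.787, 0.014, 0.032]
contact_force: [-0.9, 0.3, -0.2]
gripper_width: 12.8
```

```bash
cat > kc.py <<'E'
from h import *
s,y=state();tilt();t=s['position']
im,d,P=snap('wrist');X=cloud(d,P,'wrist');q=X[...,:2]-[594.2,-137.7]
e1=np.array([.970,.2436]);e2=np.array([-.2436,.970]);a=q@e1;b=q@e2
m=(d>0)&(abs(b)<30)&(a>-27)&(a<30)&(X[...,2]>28)&(X[...,2]<46)
p=X[m];print(len(p),'a',np.percentile(a[m],[1,99]).round(1),'b',np.percentile(b[m],[1,99]).round(1),np.median(p[:,2]))
E
python3 kc.py
```

```text
t 27.1 pos [ 594.1 -135.8   44.6] yaw 103.9 j6 -1.40 F [-0.9  0.3 -0.2] w 12.8
toolz [ 0.0681 -0.0177 -0.9975] joints [ 0.051  0.519 -0.319  0.034 -0.667 -1.404]
2529 a [-23.8  -1.5] b [-19.2  21.5] 36.34333900456605
```

>>> {"op": "play_rows", "data": {"offset": [[3, 0, 0], [0, 0, 0]], "turn": [0, 0]}}

```text
clock: 27.35
position: [597.4, -135.9, 44.6]
ee_rot: [0.615, 0.787, 0.014, 0.032]
contact_force: [0.2, -0.2, 1.1]
gripper_width: 12.9
```

>>> {"op": "play_rows", "data": {"offset": [[0, 0, 0], [0, 0, 0], [0, 0, 0]], "turn": [0, 0, 0], "grip": -0.3}}

```text
clock: 27.65
position: [597.9, -135.9, 44.2]
ee_rot: [0.615, 0.787, 0.014, 0.033]
contact_force: [0.2, 0.1, -0.4]
gripper_width: 29.7
```

>>> {"op": "play_rows", "data": {"offset": [[0, 0, 15], [0, 0, 30], [0, 0, 30], [0, 0, 0]], "turn": [0, 0, 0, 0]}}

```text
clock: 28.05
position: [596.8, -136.1, 119.9]
ee_rot: [0.615, 0.788, 0.013, 0.031]
contact_force: [0.4, 0.5, 0.7]
gripper_width: 30.2
```

```bash
python3 look.py wrist
```

```text
t 28.1 pos [ 596.8 -136.1  119.9] yaw 103.9 j6 -1.40 F [0.4 0.5 0.7] w 30.2
toolz [ 0.0651 -0.0181 -0.9977] joints [ 0.051  0.43  -0.236  0.029 -0.841 -1.396]
fin [ 551.3 -171.4   34.5   14.2  -76.4] z 65.5 hsv [ 22. 111. 252.] gapy -365.0
fin [ 616.4 -334.8   34.6   14.9   76.9] z 53.2 hsv [ 20. 117. 250.] gapy -513.0
fin [ 594.3 -137.4   30.    13.7   14.9] z 65.5 hsv [ 16. 129. 225.] gapy -324.0
fin [ 748.5 -409.8   29.3   11.1  -11.3] z 50.1 hsv [174. 120. 170.] gapy -561.0
  body 18 [ 616.1 -335.5   90.8   42.7   76.7]
  body 18 [ 749.7 -417.    89.8   42.5  -35.2]
  body 30 [ 550.9 -171.5   89.6   41.7  -75.2]
  body 30 [ 594.6 -137.7   42.    41.4   14.5]
```

The square block lies in the middle outline to within 1 mm. On to the block at (616,-335).

>>> {"op": "play_rows", "data": {"offset": [[2, -10, 20], [2, -20, 10], [2, -22, 0], [2, -22, 0], [2, -22, 0], [2, -22, 0], [2, -22, 0], [2, -22, 0], [2, -20, 0], [1, -17, 0], [0, 0, 0]], "turn": [0.11, 0.11, 0.11, 0.11, 0.11, 0.11, 0.11, 0.11, 0.11, 0.11, 0], "grip": 0}}

```text
clock: 29.2
position: [607.1, -339.6, 133.3]
ee_rot: [0.091, 0.996, 0.024, 0.008]
contact_force: [0.2, -0.1, 0.1]
gripper_width: 42.6
```

```bash
python3 look.py wrist
```

```text
t 29.2 pos [ 607.1 -339.6  133.3] yaw 169.6 j6 0.15 F [ 0.2 -0.1  0.1] w 42.6
toolz [ 0.0203  0.0466 -0.9987] joints [-0.301  0.579  0.098 -0.057 -1.086  0.145]
fin [ 620.7 -466.2   34.3   14.8    3.2] z 53.5 hsv [145. 136. 242.] gapy -641.0
fin [ 444.6 -429.    35.3   15.3   58.2] z 53.2 hsv [ 30. 167. 255.] gapy -639.0
fin [ 749.5 -418.    34.    14.6  -34.8] z 53.4 hsv [162.  34. 255.] gapy -569.0
fin [ 616.4 -336.1   33.8   14.1   77.1] z 53.6 hsv [ 16. 129. 205.] gapy -514.0
  body 18 [ 620.8 -466.1   89.1   42.8    2.8]
  body 18 [ 444.6 -428.6   89.3   42.9   60.3]
  body 18 [ 749.8 -417.8   89.1   42.4  -34.9]
  body 18 [ 616.4 -335.4   89.2   42.2   77.8]
```

>>> {"op": "play_rows", "data": {"offset": [[5, 3, -25], [4, 2, -30], [0, 0, -25], [0, 0, 0]], "turn": [-0.02, -0.02, 0, 0]}}

```text
clock: 29.65
position: [614.8, -329.9, 49.1]
ee_rot: [0.115, 0.993, 0.025, 0.007]
contact_force: [-0.6, -0.1, 0.1]
gripper_width: 42.7
```

```bash
python3 look.py wrist
```

```text
t 29.6 pos [ 614.8 -329.9   49.1] yaw 166.8 j6 0.09 F [-0.6 -0.1  0.1] w 42.7
toolz [ 0.0197  0.048  -0.9987] joints [-0.285  0.664  0.027 -0.064 -0.93   0.092]
fin [ 444.8 -428.3   34.8   16.    59.5] z 52.9 hsv [ 30. 184. 255.] gapy -638.0
fin [ 747.6 -416.7   31.1   14.3  -34.5] z 53.1 hsv [164.  55. 255.] gapy -568.0
fin [ 616.7 -336.5   33.8   13.6   76.8] z 53.7 hsv [ 16. 129. 200.] gapy -515.0
fin [ 429.5 -131.1   31.5   13.9   75.7] z 66.7 hsv [ 15.  30. 103.] gapy -349.0
  body 18 [ 620.7 -465.6   89.5   41.5    2.7]
  body 18 [ 450.9 -416.9   62.8   44.3   59.6]
  body 18 [ 749.4 -417.5   88.9   42.6  -35.2]
  body 18 [ 616.9 -335.8   89.2   42.1   77.3]
```

>>> {"op": "play_rows", "data": {"offset": [[2, -5, -8], [0, 0, -8], [0, 0, -4], [0, 0, 0]], "turn": [0, 0, 0, 0]}}

```text
clock: 30.1
position: [620.9, -336.1, 34.6]
ee_rot: [0.114, 0.993, 0.023, 0.012]
contact_force: [0.5, -0.0, 0.8]
gripper_width: 42.6
```

>>> {"op": "play_rows", "data": {"offset": [[0, 0, 0], [0, 0, 0], [0, 0, 0], [0, 0, 0]], "turn": [0, 0, 0, 0], "grip": -1}}

```text
clock: 30.5
position: [621.0, -336.3, 35.9]
ee_rot: [0.114, 0.993, 0.023, 0.013]
contact_force: [0.9, -0.2, -1.9]
gripper_width: 12.8
```

>>> {"op": "play_rows", "data": {"offset": [[0, 0, 20], [0, 0, 35], [0, 0, 30], [1, 10, 0], [1, 10, 0], [1, 10, 0], [1, 10, 0], [1, 10, 0], [1, 10, 0], [1, 10, 0], [1, 10, 0], [1, 10, 0]], "turn": [0, 0, 0, 0.12, 0.12, 0.12, 0.12, 0.12, 0.12, 0.12, 0.12, 0.12]}}

```text
clock: 31.7
position: [625.8, -242.8, 119.7]
ee_rot: [-0.43, 0.903, 0.027, -0.005]
contact_force: [-0.5, 1.0, -1.8]
gripper_width: 12.8
```

>>> {"op": "play_rows", "data": {"offset": [[1, 10, 0], [1, 10, 0], [1, 10, 0], [0, 10, 0], [0, 10, 0], [0, 8, 0], [0, 0, 0], [0, 0, 0]], "turn": [0.12, 0.12, 0.12, 0.12, 0.12, 0.12, 0.12, 0.12]}}

```text
clock: 32.5
position: [627.2, -179.9, 116.7]
ee_rot: [0.81, -0.585, -0.024, 0.018]
contact_force: [0.7, -0.5, -2.5]
gripper_width: 12.5
```

```bash
python3 place.py
```

```text
t 32.5 pos [ 627.2 -179.9  116.7] yaw -71.7 j6 1.92 F [ 0.7 -0.5 -2.5] w 12.5
toolz [-0.0593 -0.0018 -0.9982] joints [-0.03   0.55  -0.024  0.004 -1.057  1.918]
held body 5487 [ 626.3 -180.6   89.3   41.9   18.3] z 104.5
board [ 594.6 -137.5  164.5  164.3  -76.1] 14811
```

>>> {"op": "play_rows", "data": {"offset": [[1, 3, 0], [0, 0, -15], [0, 0, -15], [0, 0, -13], [0, 0, 0]], "turn": [-0.04, -0.035, 0, 0, 0]}}

```text
clock: 33.05
position: [627.6, -176.2, 71.8]
ee_rot: [0.785, -0.619, -0.024, 0.017]
contact_force: [-0.8, -0.2, -2.0]
gripper_width: 12.7
```

```bash
python3 place.py
```

```text
t 33.0 pos [ 627.6 -176.2   71.8] yaw -76.6 j6 1.83 F [-0.8 -0.2 -2. ] w 12.7
toolz [-0.0592  0.004  -0.9982] joints [-0.027  0.596 -0.065 -0.003 -0.97   1.835]
held body 5852 [ 621.4 -169.8  110.3   70.7  -18.3] z 59.7
board [ 740.7 -137.8  256.2    1.3  -87.6] 827
board [ 607.1 -134.4  165.4  138.8  -75.8] 18327
```

>>> {"op": "play_rows", "data": {"offset": [[1, -1, -8], [0, 0, -7], [0, 0, -6], [0, 0, -2], [0, 0, 0]], "turn": [0.01, 0, 0, 0, 0]}}

```text
clock: 33.6
position: [630.8, -177.9, 49.8]
ee_rot: [0.788, -0.615, -0.022, 0.016]
contact_force: [0.0, -0.5, -2.0]
gripper_width: 12.2
```

```bash
sed -i 's/X\[...,2\]>t\[2\]-20)/X[...,2]>t[2]-16)/; s/<75)/<58)/' place.py; python3 place.py
```

```text
t 33.6 pos [ 630.8 -177.9   49.8] yaw -76.0 j6 1.85 F [ 0.  -0.5 -2. ] w 12.2
toolz [-0.054   0.0021 -0.9985] joints [-2.900e-02  6.230e-01 -7.900e-02 -1.000e-03 -9.230e-01  1.846e+00]
held body 6862 [ 619.5 -162.1  101.5   78.9   14. ] z 37.6
board [ 740.7 -138.1  256.5    1.2  -87.5] 1066
board [ 612.2 -133.3  164.9  128.5  -75.9] 20398
```

>>> {"op": "play_rows", "data": {"offset": [[-2, 1, -3], [0, 0, 0]], "turn": [0, 0]}}

```text
clock: 33.85
position: [629.7, -176.9, 47.9]
ee_rot: [0.788, -0.615, -0.021, 0.015]
contact_force: [0.2, 0.3, -2.2]
gripper_width: 12.4
```

>>> {"op": "play_rows", "data": {"offset": [[0, 0, 0], [0, 0, 0], [0, 0, 0]], "turn": [0, 0, 0], "grip": -0.35}}

```text
clock: 34.15
position: [630.2, -177.0, 49.0]
ee_rot: [0.788, -0.615, -0.02, 0.015]
contact_force: [-0.9, -0.4, -0.2]
gripper_width: 28.1
```

>>> {"op": "play_rows", "data": {"offset": [[0, 0, 15], [0, 0, 30], [0, 0, 30], [0, 0, 0]], "turn": [0, 0, 0, 0]}}

```text
clock: 34.55
position: [630.1, -177.4, 129.4]
ee_rot: [0.789, -0.615, -0.02, 0.015]
contact_force: [0.0, 0.3, 0.8]
gripper_width: 27.9
```

```bash
python3 look.py wrist; python3 look.py
```

```text
t 34.5 pos [ 630.1 -177.4  129.4] yaw -75.9 j6 1.84 F [0.  0.3 0.8] w 27.9
toolz [-4.950e-02 -1.000e-04 -9.988e-01] joints [-0.027  0.537 -0.01   0.002 -1.073  1.844]
fin [700.   -2.6  34.7  14.3  89.7] z 53.6 hsv [ 16. 131. 206.] gapy -171.0
fin [ 629.2 -177.6   34.1   14.    13.6] z 65.4 hsv [ 21. 114. 250.] gapy -357.0
fin [ 595.3 -137.5   30.1   14.3   13. ] z 65.2 hsv [ 17. 125. 235.] gapy -324.0
fin [ 621.1 -465.2   34.1   16.4    0.9] z 52.5 hsv [142. 156. 174.] gapy -640.0
  body 18 [699.9  -2.1  90.3  42.5  90. ]
  body 18 [ 747.  -414.9   82.2   43.5  -35.1]
  body 18 [ 621.1 -465.5   88.9   44.8    3.3]
  body 30 [ 628.7 -177.3   89.    41.3   14.1]
  body 30 [ 595.7 -137.5   42.6   41.5  -75.7]
  body 30 [ 557.8 -193.    43.8   42.2  -76.3]
t 34.6 pos [ 628.9 -177.1  127.3] yaw -75.9 j6 1.84 F [-0.2 -0.1 -0.2] w 28.0
toolz [-0.0526  0.0012 -0.9986] joints [-0.027  0.539 -0.013  0.    -1.072  1.844]
fin [ 748.8 -417.2   36.    13.6  -35.8] z 53.8 hsv [169.  93. 244.] gapy -569.0
fin [ 627.6 -177.    34.1   13.3   16.2] z 65.3 hsv [ 16. 138. 226.] gapy -356.0
fin [ 620.1 -465.8   34.    15.5    5.3] z 53.9 hsv [142. 166. 183.] gapy -641.0
fin [ 594.1 -137.4   30.8   14.2   16.1] z 66.1 hsv [ 15. 139. 204.] gapy -324.0
fin [ 550.4 -171.5   33.8   14.4  -74.9] z 65.7 hsv [ 18. 133. 242.] gapy -366.0
fin [ 442.6 -427.9   34.7   14.6   61.7] z 54.4 hsv [ 29. 255. 243.] gapy -638.0
  body 18 [ 749.8 -417.7   90.3   41.9  -35. ]
  body 18 [ 620.1 -465.9   89.4   43.4    2.9]
  body 18 [ 443.2 -428.1   89.6   42.4   60.4]
  body 30 [ 622.1 -179.1   77.1   42.8   14.2]
  body 30 [ 594.  -137.9   42.5   42.4  -76.7]
  body 30 [ 550.4 -171.5   89.2   42.6  -75.7]
```

The third block has been knocked from (683,40) to (700,-2.5), so I'll use the new position. The two long blocks and the square one on the board check out.

>>> {"op": "play_rows", "data": {"offset": [[5, 12, 10], [5, 14, 0], [5, 14, 0], [5, 14, 0], [5, 14, 0], [5, 14, 0], [5, 14, 0], [5, 14, 0], [5, 14, 0], [5, 14, 0], [5, 14, 0], [5, 12, 0]], "turn": [-0.145, -0.145, -0.145, -0.145, -0.145, -0.145, -0.145, -0.145, -0.145, -0.145, -0.145, -0.145], "grip": -0.28}}

```text
clock: 35.85
position: [679.9, -8.0, 122.7]
ee_rot: [-0.007, 0.999, 0.036, -0.0]
contact_force: [0.1, 0.4, 0.2]
gripper_width: 30.9
```

>>> {"op": "play_rows", "data": {"offset": [[0, 0, 0], [0, 0, 0]], "turn": [-0.07, 0]}}

```text
clock: 36.05
position: [678.7, -6.1, 120.2]
ee_rot: [0.029, 0.999, 0.036, -0.001]
contact_force: [-0.2, 0.7, 0.1]
gripper_width: 30.6
```

```bash
python3 look.py wrist
```

```text
t 36.0 pos [678.7  -6.1 120.2] yaw 176.7 j6 -0.21 F [-0.2  0.7  0.1] w 30.6
toolz [-6.000e-04  7.220e-02 -9.974e-01] joints [ 0.196  0.562  0.041 -0.082 -1.038 -0.212]
fin [ 595.4 -137.3   30.7   14.6   13.6] z 65.1 hsv [ 17. 126. 240.] gapy -323.0
fin [699.6  -2.2  34.3  14.3  89.8] z 53.7 hsv [ 16. 131. 159.] gapy -171.0
  body 18 [699.9  -2.   89.   42.8 -89.9]
  body 30 [ 595.5 -137.    42.3   41.6   13.2]
  body 30 [ 544.9 -145.3   43.1   36.2   13.4]
```

>>> {"op": "play_rows", "data": {"offset": [[11, 3, 0], [11, 2, -15], [0, 0, -20], [0, 0, -20], [0, 0, -10], [0, 0, 0]], "turn": [0.03, 0.025, 0, 0, 0, 0]}}

```text
clock: 36.7
position: [699.9, -3.0, 51.3]
ee_rot: [-0.004, 0.999, 0.036, -0.004]
contact_force: [-0.4, -0.0, -0.6]
gripper_width: 31.0
```

```bash
python3 look.py wrist
```

```text
t 36.7 pos [699.9  -3.   51.3] yaw -179.5 j6 -0.13 F [-0.4 -0.  -0.6] w 31.0
toolz [-0.0087  0.0714 -0.9974] joints [ 0.194  0.667  0.048 -0.088 -0.948 -0.134]
fin [ 594.6 -134.4   32.2   10.2    8.7] z 63.7 hsv [ 16. 130. 118.] gapy -321.0
fin [699.7  -2.4  34.4  14.   89.7] z 53.6 hsv [ 16. 131. 155.] gapy -171.0
  body 18 [699.8  -2.2  89.5  41.9 -89.7]
  body 30 [ 776.  -107.4   38.3   36.2   80.5]
```

>>> {"op": "play_rows", "data": {"offset": [[0, 2, -8], [0, 0, -8], [0, 0, -3], [0, 0, 0]], "turn": [-0.01, 0, 0, 0]}}

```text
clock: 37.15
position: [701.9, -0.9, 34.6]
ee_rot: [0.001, 0.999, 0.036, -0.001]
contact_force: [-0.4, -0.9, -0.4]
gripper_width: 30.9
```

>>> {"op": "play_rows", "data": {"offset": [[0, 0, 0], [0, 0, 0], [0, 0, 0], [0, 0, 0]], "turn": [0, 0, 0, 0], "grip": -1}}

```text
clock: 37.55
position: [701.9, -0.8, 35.0]
ee_rot: [0.001, 0.999, 0.036, -0.001]
contact_force: [-0.1, 0.8, -0.6]
gripper_width: 12.5
```

>>> {"op": "play_rows", "data": {"offset": [[0, 0, 20], [0, 0, 30], [0, 0, 25], [-8, -13, 0], [-12, -18, 0], [-12, -18, 0], [-12, -18, 0], [-12, -18, 0], [-10, -15, 0], [0, 0, 0]], "turn": [0, 0, 0, 0.05, 0.05, 0.05, 0.05, 0.03, 0.02, 0]}}

```text
clock: 38.55
position: [631.9, -103.2, 112.0]
ee_rot: [-0.13, 0.991, 0.035, -0.006]
contact_force: [0.8, -0.1, -0.3]
gripper_width: 13.0
```

```bash
python3 place.py
```

```text
t 38.5 pos [ 631.9 -103.2  112. ] yaw -165.1 j6 0.25 F [ 0.8 -0.1 -0.3] w 13.0
toolz [-0.0213  0.0687 -0.9974] joints [ 0.056  0.526 -0.049 -0.082 -1.015  0.248]
held body 5592 [ 631.2 -104.5   89.2   41.8  -75. ] z 100.9
board [ 740.  -123.6  226.8    2.   -87.5] 791
board [ 595.4 -139.5  163.7  160.5   14. ] 6241
board [547.1 -95.5  92.2  58.6  13.9] 4928
```

>>> {"op": "play_rows", "data": {"offset": [[2, 2, -15], [0, 0, -18], [0, 0, -12], [0, 0, 0]], "turn": [-0.015, 0, 0, 0]}}

```text
clock: 39.0
position: [636.3, -97.7, 63.3]
ee_rot: [-0.122, 0.992, 0.036, -0.005]
contact_force: [0.3, 0.2, -1.9]
gripper_width: 12.6
```

```bash
python3 -c "
from h import *
s,y=state();tilt();print('block',s['position']+[-.7,-1.3,-11.1])"
```

```text
t 39.0 pos [636.3 -97.7  63.3] yaw -166.0 j6 0.24 F [ 0.3  0.2 -1.9] w 12.6
toolz [-0.018   0.0698 -0.9974] joints [ 0.064  0.582 -0.086 -0.089 -0.918  0.235]
block [635.60829771 -98.98424605  52.17360925]
```

>>> {"op": "play_rows", "data": {"offset": [[-2, -5, -5], [0, 0, -6], [0, 0, -4], [0, 0, 0]], "turn": [0, 0, 0, 0]}}

```text
clock: 39.4
position: [635.4, -102.2, 47.1]
ee_rot: [-0.122, 0.992, 0.035, -0.004]
contact_force: [-0.3, 0.5, -1.0]
gripper_width: 12.7
```

```bash
python3 -c "
from h import *
s,y=state();tilt();print('block',s['position']+[-.7,-1.3,-11.1])"
```

```text
t 39.4 pos [ 635.4 -102.2   47.1] yaw -165.9 j6 0.25 F [-0.3  0.5 -1. ] w 12.7
toolz [-0.0169  0.0693 -0.9975] joints [ 0.057  0.6   -0.099 -0.091 -0.886  0.246]
block [ 634.73951762 -103.54035503   36.03909006]
```

On target. Releasing, lifting, and moving aside for the final check.

>>> {"op": "play_rows", "data": {"offset": [[0, 0, 0], [0, 0, 0], [0, 0, 0]], "turn": [0, 0, 0], "grip": -0.35}}

```text
clock: 39.7
position: [636.7, -102.4, 48.9]
ee_rot: [-0.122, 0.992, 0.035, -0.002]
contact_force: [-0.4, 0.1, 0.4]
gripper_width: 27.9
```

>>> {"op": "play_rows", "data": {"offset": [[0, 0, 15], [0, 0, 30], [0, 0, 40], [0, 0, 40], [-10, 40, 20], [-10, 45, 0], [-10, 45, 0], [-10, 45, 0], [-10, 45, 0], [-10, 40, 0], [-10, 40, 0], [0, 0, 0]], "turn": [0, 0, 0, 0, 0, 0, 0, 0, 0, 0, 0, 0]}}

```text
clock: 40.9
position: [565.1, 206.2, 220.0]
ee_rot: [-0.121, 0.992, 0.036, 0.011]
contact_force: [-0.6, -1.2, 1.1]
gripper_width: 27.6
```

```bash
python3 look.py
python3 - <<'E'
from h import *
im,d,P=snap('top');X=cloud(d,P,'top')
r=(X[...,0]>340)&(X[...,0]<500)&(X[...,1]>-220)&(X[...,1]<90)&(d>0)
for lo,hi in((105,130),(60,85),(7,22)):
  for p,c,m in comps(r,X,lo,hi,6): print('hook',lo,rect(p).round(1),p.mean(0).round(1))
cv2.imwrite('pics/t9.png',cv2.resize(im[:,:,::-1],(800,600)))
E
```

```text
t 40.9 pos [565.1 206.2 220. ] yaw -166.1 j6 -0.32 F [-0.6 -1.2  1.1] w 27.6
toolz [ 0.0121  0.0746 -0.9971] joints [ 0.59   0.336 -0.074 -0.062 -1.11  -0.321]
fin [ 748.4 -416.9   34.5   13.5  -36. ] z 53.9 hsv [161.  52. 255.] gapy -568.0
fin [ 627.7 -177.1   34.7   14.    14.7] z 65.8 hsv [ 25. 101. 255.] gapy -356.0
fin [ 619.7 -465.3   34.    15.1    4.2] z 53.9 hsv [143. 161. 232.] gapy -641.0
fin [ 633.7 -103.3   34.    14.1  -75.2] z 65.2 hsv [ 24. 104. 255.] gapy -283.0
fin [ 593.9 -137.5   30.2   13.9   14.6] z 65.7 hsv [ 22. 116. 253.] gapy -324.0
fin [ 550.1 -171.3   34.1   15.   -72.2] z 65.8 hsv [ 25. 102. 255.] gapy -366.0
fin [ 443.3 -428.4   34.    14.5   56.8] z 54.1 hsv [ 30. 255. 255.] gapy -638.0
  body 18 [ 749.6 -417.6   92.2   42.   -34.8]
  body 18 [ 619.9 -465.9   89.6   43.2    3.3]
  body 18 [ 443.3 -428.3   89.6   42.8   60.6]
  body 30 [ 627.8 -177.4   89.1   42.4   14.1]
  body 30 [ 633.8 -103.3   89.    42.9  -76.4]
  body 30 [ 593.9 -137.7   42.8   42.2   12.9]
  body 30 [ 550.4 -171.5   88.7   42.1  -75.6]
hook 105 [ 424.6 -128.4   33.1   14.8   88.3] [ 424.8 -128.5  118.7]
hook 60 [430.1 -33.1 154.9   7.8  87.1] [429.7 -35.1  72.4]
hook 60 [ 417.5 -128.3   27.     0.6   87.6] [ 417.6 -128.4   76.5]
hook 7 [498.1 -87.2  19.8   4.3 -80.2] [498.  -86.3  11.8]
hook 7 [ 449.5 -129.5   10.2    4.9   -3.3] [ 449.1 -129.6   11.1]
hook 7 [446.2  39.6   5.3   2.6  86. ] [446.2  39.7  10.1]
hook 7 [425.3  41.2  14.4   7.8  -0.9] [425.3  40.7  11.6]
hook 7 [ 408.2 -128.1   24.6    7.6   -7.6] [ 408.2 -127.9   10.2]
```

View pics/t9.png

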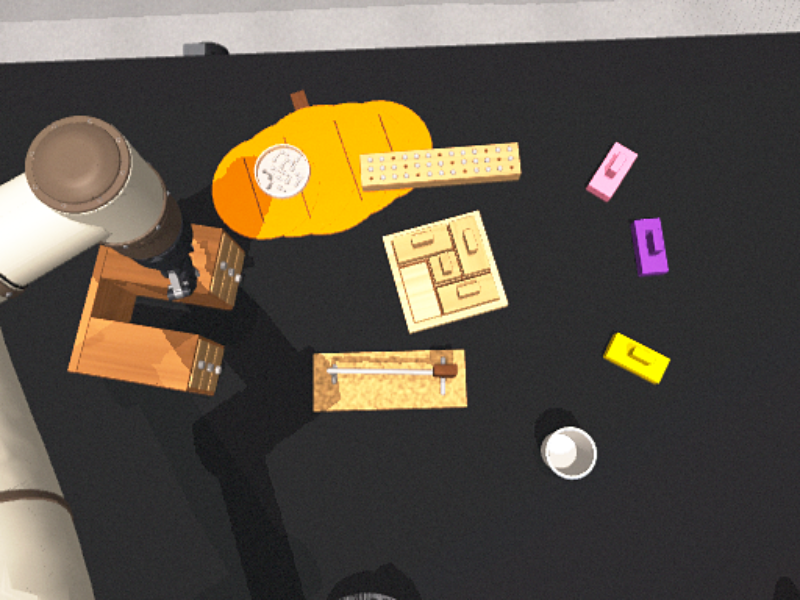

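The final picture shows the three long blocks and the square block in their outlines, the hook standing on its mat at (390,370), and nothing else displaced.

```bash
python3 -c "
from bench import arm
print(arm.job_done())"
```

```text
the job is handed in; nothing more can be done
None
```

I drew the square block out of the gap with the hook and stood the hook back on its mat. The square block and the three long blocks that were there are packed on the board. I handed the job in at about 41 s; no verdict came back.

**Last checks (top camera):**
- **Square block:** it lies within about 1 mm of the middle outline and is aligned with the board.
- **Long blocks:** all three are within 0.04 rad of their outlines and at the right height on the board. Two are within about 1 mm. The third is about 3.5 mm off, inside the 9 mm limit, so I left it.
- **Hook:** it stands upright with both heel and toe on the mat, about 10 mm to one side of where it started.
- **Dish, rivet board and cup:** they look unmoved in the picture; I did not measure them. The pink, purple and yellow look-alikes measure where they started.

**What did not go as expected:**
- One long block was knocked about 46 mm aside during the run. I measured it again before picking it up.
- The tool picked up up to 0.08 rad of tilt as it moved. I worked round that with half turns and by measuring again from close up.
- The force readings did not clearly show the hook or blocks touching down, so I judged those by height and depth instead.

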